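# Clamp an edged lens in the drilling jig

### The job

Get the edged lens ready for drilling: with the fingertip, slide it along its black support in the jig until its long edge lies against both steel locating pins, then push the red clamp handle down and over until it snaps into lock with the rubber foot pressing on the lens. Only push: do not pick the lens up, and leave the blue lens blank, the white block and the pliers where they lie.

Things in the scene. Friction and masses are not known exactly. Their poses are not given: they have to be found in the camera images.
- jig: Drilling jig screwed to the bench; sizes in mm. Origin on the bench; x points from the clamp to the lens end, z up. Plate x -90 to +60, 80 wide, 12 thick. At its +x end a black support for the lens, x +32 to +60, 34 wide, top 26 high, flush with the plate's end. Two steel pins, 6 in diameter, at x +23, y -14 and +14, tops 36 high. Beyond x +60 the bench is free.
- lens: Edged clear lens lying loose on the support: rounded rectangle 38 (its x) by 50 (its y), 4 thick, 16 g. Origin: centre of its underside. Starts 5 to 10 mm short of the pins on their +x side, turned up to 7 degrees, up to 4 aside. It overhangs the jig's +x end (by 4 even against the pins, centre at jig x +45), so a finger can come down past that edge and push it to -x.
- seat (a point): Where the centre of the lens's underside lies when the lens is against both pins and midway between them: jig x +45, y 0, 26 mm high. Axes as the jig's.
- clamp_pivot (a point): Pivot of the toggle clamp's arm: jig x -30, y 0, 44 mm high, in a steel bracket 49 wide, x -52 to +2. The clamp works in the jig's plane y = 0. At the start its arm (75 reach) stands 73 degrees above level, top 122 high, its rubber foot pointing to +x over x +10; the red handle leans back to -x, the finger side of the grip facing up and to +x.
- clamp_handle (a joint): Angle between handle and arm, rad: 0 open (handle 59 degrees above level), grows as the handle is pushed down; dead point about 2.1, locked on its stop 2.28 (handle about level, pointing to jig -x). In the last 15 degrees before the dead point it pushes back with about 5 N (the sprung foot squeezes the lens); past it, it snaps to the stop and stays. Left short of it, it is not locked.
- handle_grip (a point): Point on the upper face of the red grip (84 long, 18 wide, 14 thick), 85 mm from the handle's pivot: a good place to press. In the jig frame it goes from x -41, 114 high (open) through x -82, 93 high to x -125, 40 high (locked).
- handle_end (a point): Free end of the red grip, 126 mm from the handle's pivot. In the jig frame x -68, 145 high when open; x -165, 30 high when locked.
- foot: Rubber foot, 13 mm in diameter, on a sprung steel spindle at the end of the clamp arm; origin on the arm's centre line, 75 mm from its pivot, 22 above the foot's face. Locked, it presses with about 8 N on the middle of the lens.
- blank: Bystander: round blue polycarbonate lens blank, 70 mm in diameter, 12 high, loose on the bench. Origin under its centre.
- block: Bystander: small round white plastic edging block, 24 mm in diameter, 22 high, loose on the bench. Origin under its centre.
- pliers: Bystander: steel lens pliers lying flat, about 160 mm long, 50 wide, 10 high; origin at the pivot on the bench, jaws to its +x.
Things that resemble listed ones, but are neither listed nor needed, are in the scene too. Leave any green look-alike of the jig alone.

How it is judged:
On the way, in this order (a step that is already met when the one before it is completed fails the run):
1. the lens lies flat on its support against both locating pins (x of lens in the frame of jig between 0.043 and 0.047 m and y of lens in the frame of jig between -0.012 and 0.012 m and z of lens in the frame of jig between 0.0235 and 0.0285 m and angle between the x axis of lens and the x axis of jig, either way round below 0.07 rad and angle between lens's own z axis and vertical below 0.06 rad), for 0.2 s.
2. the clamp handle is past its dead point and locked, the foot pressing on the seated lens (all of step 1 and value of joint clamp_handle above 2.24 rad and contact force between foot and lens above 4 N), for 0.2 s.
At the end, for the whole second after the job is handed in: The lens lies flat on its support against both pins (within 2 mm, square to the jig within 4 degrees, no more than 12 mm to one side), the handle is locked past its dead point (joint over 2.24) and the foot presses on the lens with more than 4 N (all of step 2 and linear speed of lens below 0.01 m/s); the robot touches nothing.
It fails at once if the lens is lifted off its support (z of lens in the frame of jig above 0.034 m).
It fails at once if the lens is pushed off its support (height (world z) of lens below 0.016 m).
It fails at once if the blank is moved (distance of blank from where it was at the start of the episode above 0.015 m).
It fails at once if the block is moved (distance of block from where it was at the start of the episode above 0.015 m).
It fails at once if the pliers is moved (distance of pliers from where it was at the start of the episode above 0.015 m).
It also fails if it takes over 48 s, if anything falls off the work surface, if the arm or the gripper's body presses on something with over 40 N, if the wrist force passes 120 N, or if a joint passes its speed limit or range.

### The arm

A 7-joint arm with a two-finger parallel gripper is mounted at the origin on the work surface. World frame = base frame: x ahead of the robot, y to its left, z up, the work surface at z = 0. Lengths are in m, angles in rad, forces in N, time in s.
With the tool pointing down it reaches from about 0.425 to 0.825 m from the base axis. Payload 3.6 kg.
Tool frame: the origin (TCP) lies at the very end of the fingers, on their centre line; the grasp point (between the pads) lies r.grasp_offset behind it (r.grasp_offset is the distance from the TCP to the grasp point, in m); y points along the fingers, z is the direction in which the jaws open and shut, and the axes are right-handed (so a half turn about y gives the same grasp; the last joint's range is limited). The gripper opens to 85 mm and grips with 20 to 120 N. Pads are 22 mm wide; open, the fingers measure 114 mm over their backs; the gripper's body (76 mm by 85 mm) begins 54 mm behind the grasp point. The pads swing forward as they close: fully open they stand 13 mm farther back than shut.
Start: joints at [1.155, 0.615, -0.013, 1.423, 0.008, 1.103, -0.04], TCP at [0.247, -0.601, 0.195] pointing down, gripper open.
Joint ranges: [-3.12, 3.12], [-0.3, 2.06], [-1.34, 1.32], [0.26, 2.42], [-1.36, 4.5], [0.01, 1.98], [-2.84, 2.84]. Speed limits (rad/s): [2.79, 2.79, 3.14, 3.14, 3.14, 3.14, 3.14].

### API

Orientations are given as a rotation vector (axis times angle).
In Python, from workcell import status, cams, ticket, r gives the robot as it stands.
- The arm moves only by the tool play_rows, never from a script. Its argument "rows" is a list of rows, each a list of 3 entries, a list of its own where there are three numbers: the turn, a rotation vector about the tool's x, y, z in degrees, then the shift along the tool's x, y, z in m, then the opening, from 0 (shut) to 1 (fully open). In form: [[[wx, wy, wz], [x, y, z], jaw], ...]. A call has 1 to 20 rows; each row is the pose to reach, as a shift and turn from the pose commanded when the call began, along the tool's axes at that moment; what a row does not reach only later rows make up. A row lasts 1/12 s, in which the tool goes at most 41.7 mm and 7.16 degrees, less where a joint would pass 70% of its speed; a pose out of reach is approached as far as the arm can. A call with a gripper value outside its range is refused whole. The fingers move at their own pace and stop on an object; the grip force is fixed at half the most. Time passes only in rows, so rows that repeat a pose let the fingers close. It gives the time, the measured TCP pose, the force and the opening at its end, in the units of the state.
- status.get_state(): the state, without advancing time (a new reading comes with each control period).
- cams.camera(name): name is "scene" or "side" or "wrist"; returns the picture (400x640x3 uint8, red, green, blue); there is no depth.
- cams.camera_params(name): a dict with "fx", "fy", "cx", "cy" (pixels), "D" ([k1, k2, p1, p2, k3] as OpenCV has them; the pictures are not rectified), "origin" and "orientation" of the camera in the world. Camera axes: x right, y up, looking along -z (the intrinsics and any distortion apply to the point x, -y, -z); pixel columns grow to the right and rows downward; lengths in m; the calibration is good to about 2 mm. A picture is of the moment at which its call begins: read the wrist's pose just before it. camera_params takes no time and is no camera call; for the wrist camera it gives the pose at the moment of the call.
- ticket.job_done(): hands the job in, once; it reports no verdict.
The state is a dict: "t": time; "joint_positions": joint angles; "qd": joint speeds; "effort": joint torques, N m; "position": TCP position; "eef_rot": TCP orientation; "ft_force": force on the tool from outside, world axes, zero at the start; "wrist_torque": the same for the moment, N m; "finger_gap": finger opening in m.
Only numpy, scipy, OpenCV 4.12 (cv2) and the standard library are available. Lean on these libraries where they do the work, as an engineer would, in place of code of your own. Each camera call takes 0.05 s, during which the arm holds its last target.

## Working session

There is one attempt and no reset: what is moved stays moved. The work goes in short steps, Python scripts to look and compute and a tool call to move; the robot and the scene stay as the last step left them, time stands still between calls to the robot, and variables do not carry over. Pictures are saved under pics/ and viewed, and the job is handed in when it is done.

Besides the shell and the picture viewer there is one more tool, called after "Emit:" in YAML: its name, and indented under it one key for each argument. play_rows: Moves the arm, as the interface text tells. Its arguments: {"type":"object","properties":{"rows":{"type":"array"}},"required":["rows"]}

```bash
ls; mkdir -p pics
python3 - <<'E'
from workcell import status, cams, ticket, r
import cv2,json
print(status.get_state())
for n in ("scene","side","wrist"):
    p=cams.camera_params(n); print(n,p)
    cv2.imwrite(f"pics/{n}0.png",cams.camera(n)[:,:,::-1])
print(r.grasp_offset)
E
```

```text
pics
{'t': 0.0, 'joint_positions': array([ 1.15449446,  0.61594525, -0.01257653,  1.42492912,  0.00809136,
        1.1034032 , -0.04039489]), 'qd': array([ 5.58609480e-04, -3.61872423e-04,  4.93555096e-05,  1.12158761e-03,
        1.24795603e-04, -6.90915008e-04, -5.51849834e-04]), 'effort': array([ 1.54081140e-04, -4.69216383e+01,  2.58978792e-01, -1.71034563e+01,
        9.91614419e-03,  9.59634403e-03,  7.51296966e-06]), 'position': array([ 0.24665871, -0.60043418,  0.19361149]), 'eef_rot': array([-0.39698705,  2.01053346, -2.00526598]), 'ft_force': array([-0.27591326, -0.06740805, -0.46770347]), 'wrist_torque': array([0.02629297, 0.01238366, 0.00932987]), 'finger_gap': 0.08515467548910756}
scene {'fx': 475.12194196315403, 'fy': 475.12194196315403, 'cx': 319.36772030914045, 'cy': 201.53076585211946, 'D': array([0.04164932, 0.        , 0.        , 0.        , 0.        ]), 'origin': array([1.04550791, 0.46042242, 0.87444334]), 'orientation': array([0.32523492, 0.82124607, 2.27294483])}
side {'fx': 504.71689662460057, 'fy': 504.71689662460057, 'cx': 316.5520704071203, 'cy': 202.42690248322077, 'D': array([0.01564184, 0.        , 0.        , 0.        , 0.        ]), 'origin': array([0.18474553, 0.63692067, 0.67924613]), 'orientation': array([ 0.31867779, -1.19294994, -2.32812521])}
wrist {'fx': 278.696776177035, 'fy': 278.696776177035, 'cx': 323.86581341801946, 'cy': 201.92667648639065, 'D': array([-0.04588604,  0.        ,  0.        ,  0.        ,  0.        ]), 'origin': array([ 0.32321384, -0.5704457 ,  0.37349185]), 'orientation': array([-0.28346884,  0.19505171, -1.16971512])}
0.0187
```

View pics/scene0.png

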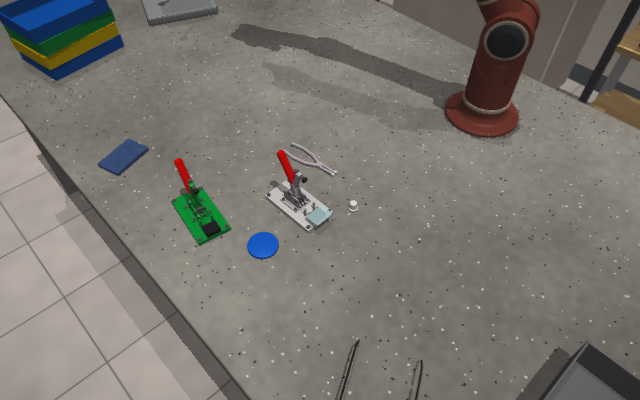

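View pics/side0.png

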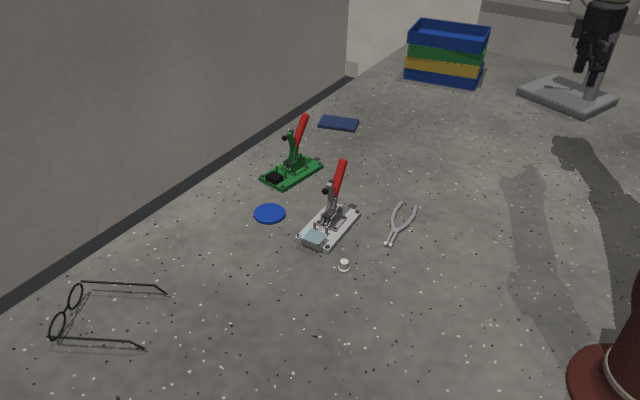

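View pics/wrist0.png

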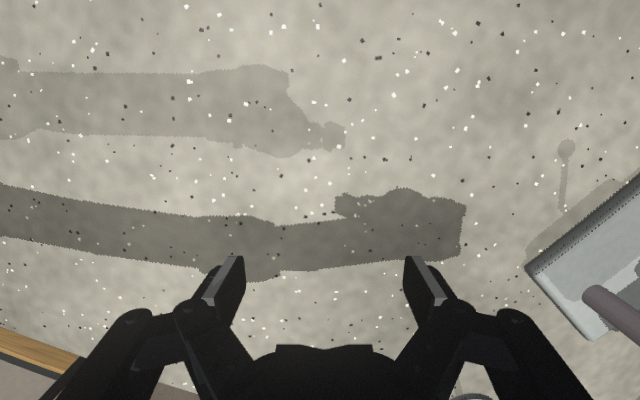

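The jig could be the grey one with the lens, at scene (298,205) and side (330,225), or the green one at scene (200,212) and side (292,175). I choose the grey one because the green one is the look-alike to leave alone. Other things near it are the blue blank (263,245), the dark blue slab (123,156), the white block (353,205) and the pliers (315,160). Next I take a close crop.

```bash
cat > h.py <<'E'
import numpy as np, cv2
from scipy.spatial.transform import Rotation as R
from workcell import status, cams, ticket, r
def ray(p,uv):
    K=np.array([[p['fx'],0,p['cx']],[0,p['fy'],p['cy']],[0,0,1]])
    u=cv2.undistortPoints(np.array([[uv]],float),K,p['D'])[0,0]
    d=R.from_rotvec(p['orientation']).as_matrix()@np.array([u[0],-u[1],-1])
    return p['origin'],d
def onz(p,uv,z):
    o,d=ray(p,uv); return o+d*(z-o[2])/d[2]
def proj(p,X):
    K=np.array([[p['fx'],0,p['cx']],[0,p['fy'],p['cy']],[0,0,1]])
    c=R.from_rotvec(p['orientation']).as_matrix().T@(np.array(X)-p['origin'])
    return cv2.projectPoints(np.array([[c[0],-c[1],-c[2]]]),np.zeros(3),np.zeros(3),K,p['D'])[0][0,0]
def tri(p,uv,q,uw):
    a,d=ray(p,uv); b,e=ray(q,uw)
    s=np.linalg.lstsq(np.c_[d,-e],b-a,rcond=None)[0]
    A=a+s[0]*d;B=b+s[1]*e
    return (A+B)/2,np.linalg.norm(A-B)
def crop(img,x0,y0,x1,y1,k,name):
    cv2.imwrite('pics/'+name,cv2.resize(img[y0:y1,x0:x1,::-1],None,fx=k,fy=k,interpolation=cv2.INTER_CUBIC))
E
python3 - <<'E'
from h import *
s=cv2.imread('pics/scene0.png')[:,:,::-1]; d=cv2.imread('pics/side0.png')[:,:,::-1]
crop(s,255,140,355,240,6,'c_s.png'); crop(d,280,150,380,260,5,'c_d.png')
E
```

```text
(no output)
```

View pics/c_s.png

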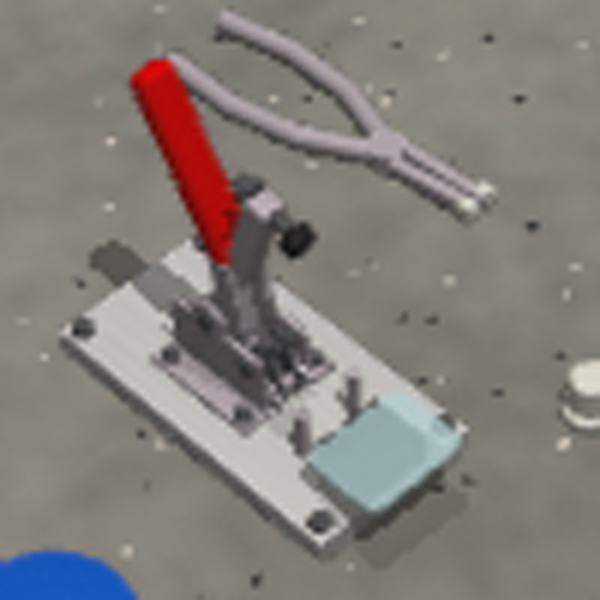

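View pics/c_d.png

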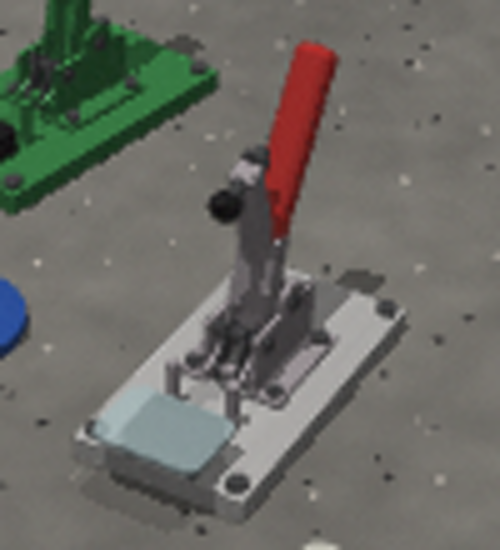

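Run:
```python
from h import *
P=cams.camera_params('scene');Q=cams.camera_params('side')
s=lambda u,v:(255+(u+.5)/6-.5,140+(v+.5)/6-.5)
d=lambda u,v:(280+(u+.5)/5-.5,150+(v+.5)/5-.5)
C=[onz(P,s(*q),.012)[:2] for q in [(62,335),(322,543),(465,428)]]
D=[onz(Q,d(*q),.012)[:2] for q in [(75,437),(238,516),(405,312)]]
for a in C+D: print(a.round(4))
print([np.linalg.norm(C[i]-C[i+1]).round(4) for i in (0,1)],[np.linalg.norm(D[i]-D[i+1]).round(4) for i in (0,1)])
# pins tops
for a,b in [((301,415),(173,368)),((352,375),(232,393))]:
    print('pin',tri(P,s(*a),Q,d(*b)), onz(P,s(*a),.036),onz(Q,d(*b),.036))
print('handle end',tri(P,s(152,72),Q,d(318,52)))
for n,cc in dict(block=(353,204),blank=(263,245)).items(): print(n,onz(P,cc,.01))
for n,cc in dict(pl_tip1=(225,20),tip2=(165,65),piv=(383,148),jaw=(480,200)).items(): print(n,onz(P,s(*cc),.008))
print('lens');
for q in [(303,460),(387,393),(375,508),(462,435)]: print(onz(P,s(*q),.030)[:2].round(4))
for q in [(147,388),(235,430),(92,430),(192,472)]: print(onz(Q,d(*q),.030)[:2].round(4))
```

```text
[ 0.6375 -0.166 ]
[ 0.6306 -0.0196]
[ 0.553  -0.0228]
[ 0.6343 -0.0196]
[ 0.5533 -0.0149]
[ 0.5612 -0.1699]
[np.float64(0.1466), np.float64(0.0776)] [np.float64(0.0811), np.float64(0.1552)]
pin (array([ 0.60870906, -0.05464818,  0.03688939]), np.float64(0.0016225084835217684)) [ 0.60775437 -0.05610049  0.036     ] [ 0.60920452 -0.05447393  0.036     ]
pin (array([ 0.58096454, -0.05624147,  0.0355541 ]), np.float64(0.002676375279197233)) [ 0.58037251 -0.05745769  0.036     ] [ 0.58056881 -0.05389632  0.036     ]
handle end (array([ 0.5980434 , -0.14433626,  0.14585717]), np.float64(0.0007975016393495605))
block [ 0.5013182  -0.00540323  0.01      ]
blank [ 0.72960251 -0.05835778  0.01      ]
pl_tip1 [ 0.46851963 -0.26251799  0.008     ]
tip2 [ 0.50611794 -0.25883358  0.008     ]
piv [ 0.47092339 -0.15778764  0.008     ]
jaw [ 0.4618567 -0.1082492  0.008    ]
lens
[ 0.6186 -0.0431]
[ 0.5733 -0.0454]
[ 0.6141 -0.0081]
[ 0.5665 -0.0111]
[ 0.615  -0.0439]
[ 0.571  -0.0408]
[ 0.6189 -0.0093]
[ 0.5718 -0.0095]
```

Run:
```python
from h import *
s=status.get_state()
M=R.from_rotvec(s['eef_rot']).as_matrix();print(M.round(3))
p=cams.camera_params('wrist'); W=R.from_rotvec(p['orientation']).as_matrix()
print('cam in tool',M.T@(p['origin']-s['position']),'look',M.T@-W[:,2])
```

```text
[[-0.925 -0.001  0.38 ]
 [-0.38   0.002 -0.925]
 [ 0.    -1.    -0.002]]
cam in tool [-0.08215921 -0.17974763  0.00084205] look [ 0.31887801  0.94779432 -0.00165515]
```

Emit:
play_rows:
  rows:
    - [[0,-14,0],[-0.11,0.0,-0.087],0]
    - [[0,-14,0],[-0.11,0.0,-0.087],0]
    - [[0,-14,0],[-0.11,0.0,-0.087],0]
    - [[0,-28,0],[-0.22,0.0,-0.174],0]
    - [[0,-28,0],[-0.22,0.0,-0.174],0]
    - [[0,-28,0],[-0.22,0.0,-0.174],0]
    - [[0,-42,0],[-0.33,0.0,-0.261],0]
    - [[0,-42,0],[-0.33,0.0,-0.261],0]
    - [[0,-42,0],[-0.33,0.0,-0.261],0]
    - [[0,-56,0],[-0.44,0.01,-0.348],0]
    - [[0,-56,0],[-0.44,0.01,-0.348],0]
    - [[0,-56,0],[-0.44,0.01,-0.348],0]
    - [[0,-70.5,0],[-0.55,0.035,-0.436],0]
    - [[0,-70.5,0],[-0.55,0.035,-0.436],0]
    - [[0,-70.5,0],[-0.55,0.035,-0.436],0]
    - [[0,-70.5,0],[-0.55,0.035,-0.436],0]
    - [[0,-70.5,0],[-0.55,0.035,-0.436],0]
    - [[0,-70.5,0],[-0.55,0.035,-0.436],0]

```text
t: 1.65
position: [0.5919, 0.0227, 0.1589]
eef_rot: [-1.23, 1.166, -1.157]
ft_force: [-0.7, 1.6, 1.0]
finger_gap: 0.0002
```

Run:
```python
from h import *
s=status.get_state();print(s['position'],R.from_rotvec(s['eef_rot']).as_matrix().round(3),s['joint_positions'].round(2),s['finger_gap'],s['ft_force'])
np.save('wp.npy',cams.camera_params('wrist'),allow_pickle=True)
cv2.imwrite('pics/w1.png',cams.camera('wrist')[:,:,::-1])
```

```text
[0.59185267 0.02269851 0.15887018] [[ 0.063  0.001  0.998]
 [-0.998  0.009  0.062]
 [-0.009 -1.     0.002]] [ 0.18  0.59 -0.4   1.64  0.25  0.97 -0.24] 0.0001690065607708872 [-0.69400561  1.6296288   0.97809036]
```

View pics/w1.png

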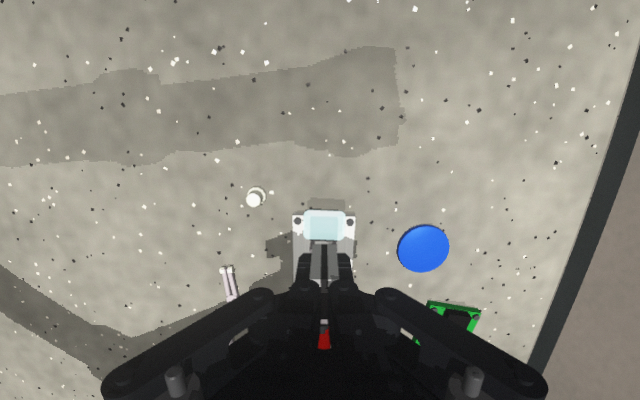

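Run:
```python
from h import *
d=cv2.imread('pics/w1.png')[:,:,::-1]
crop(d,280,190,370,290,6,'c_w1.png')
```

```text
(no output)
```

View pics/c_w1.png

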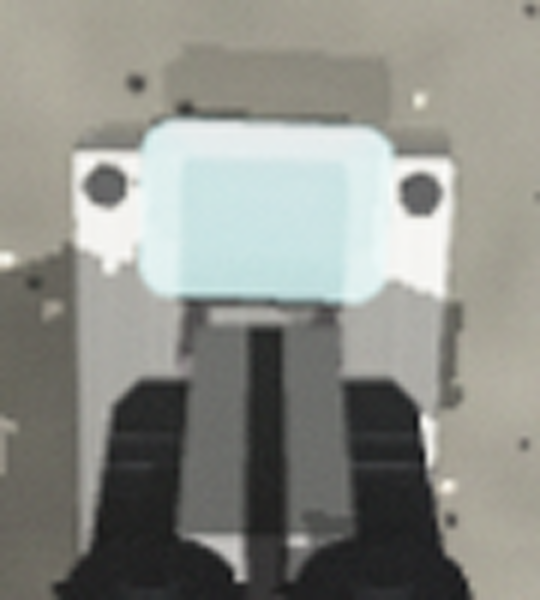

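Run:
```python
from h import *
P=np.load('wp.npy',allow_pickle=True).item()
w=lambda u,v:(280+(u+.5)/6-.5,190+(v+.5)/6-.5)
f=lambda q,z:onz(P,w(*q),z)[:2]
a,b=f((75,152),.012),f((452,156),.012)
print('plate end',a,b,np.linalg.norm(a-b),'mid',(a+b)/2, np.degrees(np.arctan2(*(b-a)[::-1])))
o=(a+b)/2
t=np.radians(2.8+90);ex=np.array([np.cos(t),np.sin(t)]);ey=np.array([-ex[1],ex[0]])
O=o-.06*ex;print('origin',O)
for n,q,z in [('outer',(165,118),.03),('outer',(375,126),.03),('inner',(165,297),.03),('inner',(365,305),.03),('L',(140,215),.03),('R',(393,215),.03),('pl',(75,250),.012),('pl',(78,480),.012)]:
    p=f(q,z);print(n,p,((p-O)@ex).round(4),((p-O)@ey).round(4))
```

```text
plate end [ 0.55526366 -0.02348005] [ 0.63406463 -0.01952601] 0.07890011120759692 mid [ 0.59466415 -0.02150303] 2.8725553941380264
origin [ 0.59759513 -0.0814314 ]
outer [ 0.57444168 -0.00833488] 0.0741 0.0196
outer [ 0.61571855 -0.00746445] 0.073 -0.0217
inner [ 0.57611142 -0.04696422] 0.0355 0.0198
inner [ 0.61689844 -0.04626279] 0.0342 -0.021
L [ 0.570339   -0.02922207] 0.0535 0.0247
R [ 0.62088421 -0.026116  ] 0.0541 -0.026
pl [ 0.55584916 -0.0458231 ] 0.0376 0.04
pl [ 0.55794292 -0.10207464] -0.0187 0.0406
```

Emit:
play_rows:
  rows:
    - [[0,0,0],[0,0,0],0]
    - [[0,0,0],[0,0,0],0]

```text
t: 1.87
position: [0.5895, 0.0092, 0.1595]
eef_rot: [-1.233, 1.174, -1.175]
ft_force: [0.1, -0.0, -0.8]
finger_gap: -0.0002
```

Emit:
play_rows:
  rows:
    - [[0,0,0],[-0.01,0.0,0.002],0]
    - [[0,0,0],[-0.01,0.03,0.002],0]
    - [[0,0,0],[-0.01,0.06,0.002],0]
    - [[0,0,0],[-0.01,0.09,0.002],0]
    - [[0,0,0],[-0.01,0.11,0.002],0]
    - [[0,0,0],[-0.01,0.11,0.002],0]
    - [[0,0,0],[-0.01,0.11,0.002],0]
    - [[0,0,0],[-0.01,0.11,0.002],0]

```text
t: 2.53
position: [0.5928, 0.0211, 0.0514]
eef_rot: [-1.229, 1.171, -1.174]
ft_force: [0.6, 0.0, 0.2]
finger_gap: -0.0003
```

Run:
```python
from h import *
s=status.get_state();print(s['position'],R.from_rotvec(s['eef_rot']).as_matrix().round(4),s['ft_force'])
P=cams.camera_params('side');print('tcp px',proj(P,s['position']))
crop(cams.camera('side'),260,130,420,270,5,'d2.png');crop(cams.camera('wrist'),220,150,420,300,4,'w2.png')
```

```text
[0.5928435  0.02110003 0.05143049] [[ 4.850e-02  2.900e-03  9.988e-01]
 [-9.988e-01  5.000e-04  4.850e-02]
 [-3.000e-04 -1.000e+00  3.000e-03]] [0.56078221 0.01536602 0.15671657]
tcp px [300.46569706 240.29719996]
```

View pics/d2.png

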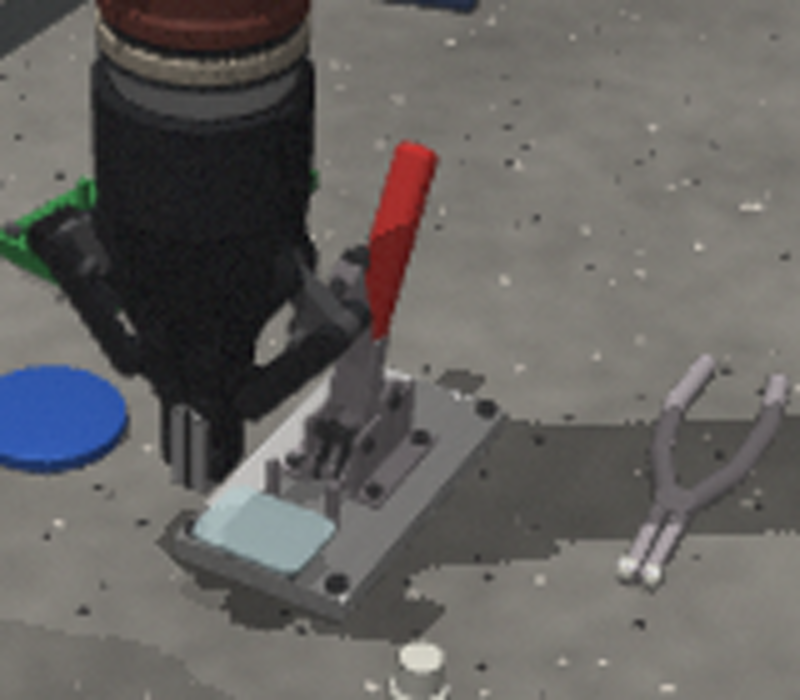

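View pics/w2.png

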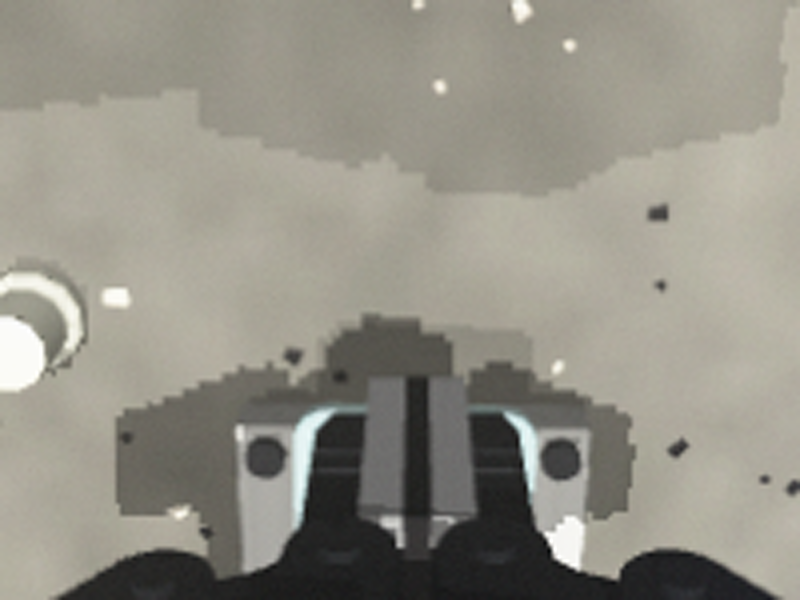

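Emit:
play_rows:
  rows:
    - [[0,0,0],[0,0.02,0],0]
    - [[0,0,0],[0,0.036,0],0]
    - [[0,0,0],[0,0.036,0],0]
    - [[0,0,0],[0.004,0.036,0],0]
    - [[0,0,0],[0.008,0.036,0],0]
    - [[0,0,0],[0.012,0.036,0],0]
    - [[0,0,0],[0.014,0.036,0],0]
    - [[0,0,0],[0.016,0.036,0],0]
    - [[0,0,0],[0.018,0.036,0],0]
    - [[0,0,0],[0.02,0.036,0],0]
    - [[0,0,0],[0.02,0.036,0],0]
    - [[0,0,0],[0.02,0.036,0],0]

```text
t: 3.63
position: [0.5925, 0.0011, 0.0138]
eef_rot: [-1.232, 1.173, -1.173]
ft_force: [0.2, -0.1, -0.0]
finger_gap: -0.0001
```

Run:
```python
from h import *
s=status.get_state();print(s['position'],s['ft_force'])
crop(cams.camera('side'),270,190,380,270,7,'d3.png');crop(cams.camera('scene'),260,140,360,240,6,'s3.png')
crop(cams.camera('wrist'),220,150,420,300,4,'w3.png')
```

```text
[0.59253254 0.00111171 0.01384228] [ 0.20246173 -0.13040262 -0.01404063]
```

View pics/d3.png

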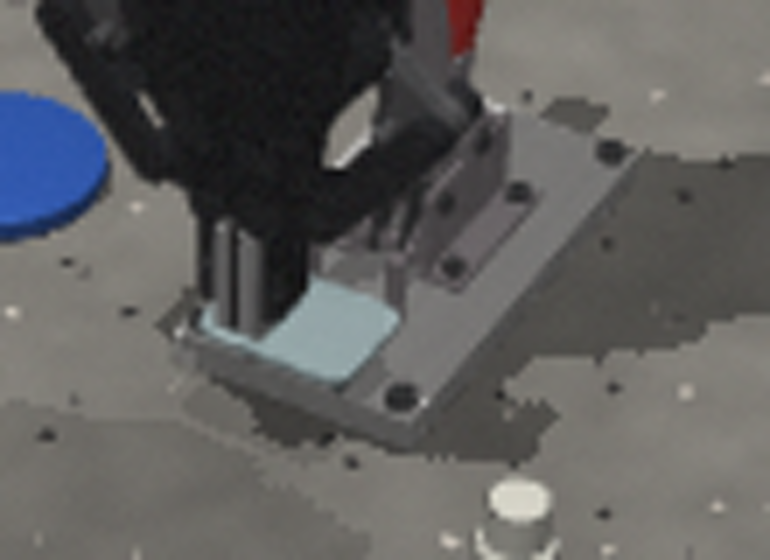

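View pics/s3.png

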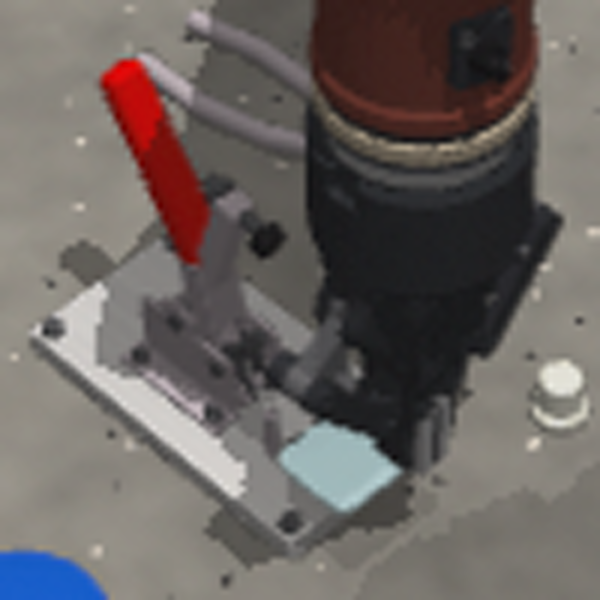

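View pics/w3.png

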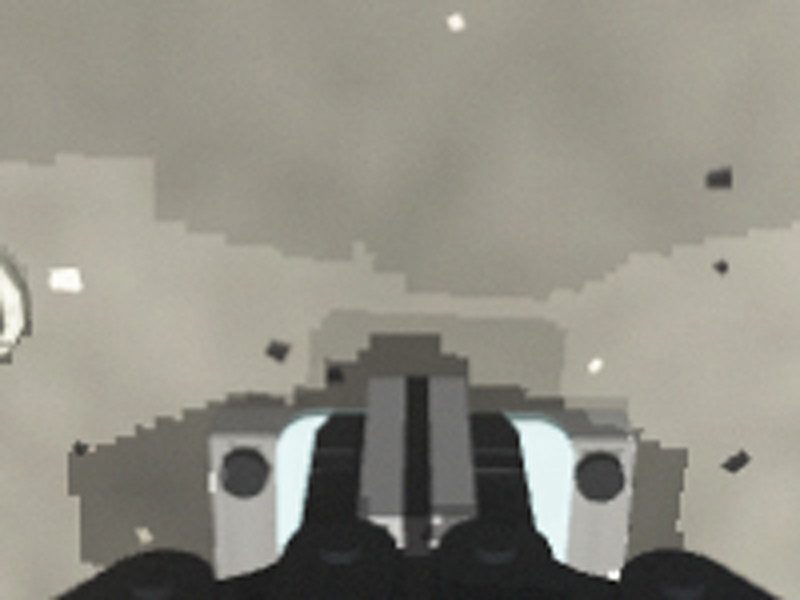

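Emit:
play_rows:
  rows:
    - [[0,0,0],[0.001,0,0],0]
    - [[0,0,0],[0.002,0,0],0]
    - [[0,0,0],[0.003,0,0],0]
    - [[0,0,0],[0.004,0,0],0]
    - [[0,0,0],[0.004,0,0],0]

```text
t: 4.2
position: [0.5927, -0.0033, 0.0138]
eef_rot: [-1.232, 1.173, -1.173]
ft_force: [-0.9, 0.1, 0.5]
finger_gap: -0.0002
```

Emit:
play_rows:
  rows:
    - [[0,0,0],[0.0005,0,0],0]
    - [[0,0,0],[0.001,0,0],0]
    - [[0,0,0],[0.001,0,0],0]

```text
t: 4.45
position: [0.5928, -0.0039, 0.0139]
eef_rot: [-1.232, 1.173, -1.173]
ft_force: [0.4, 0.8, -0.3]
finger_gap: 0.0002
```

Emit:
play_rows:
  rows:
    - [[0,0,0],[0.0005,0,0],0]
    - [[0,0,0],[0.001,0,0],0]
    - [[0,0,0],[0.001,0,0],0]

```text
t: 4.7
position: [0.5928, -0.0049, 0.0138]
eef_rot: [-1.232, 1.173, -1.173]
ft_force: [0.1, -0.1, 0.3]
finger_gap: 0.0003
```

Run:
```python
from h import *
crop(cams.camera('side'),280,200,350,260,11,'d4.png');crop(cams.camera('scene'),290,190,345,235,13,'s4.png')
```

```text
(no output)
```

View pics/d4.png

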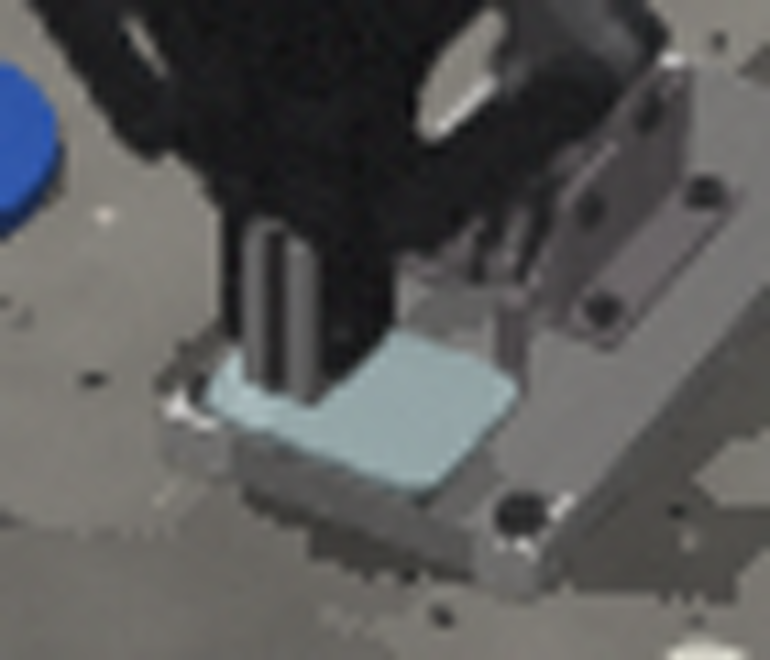

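View pics/s4.png

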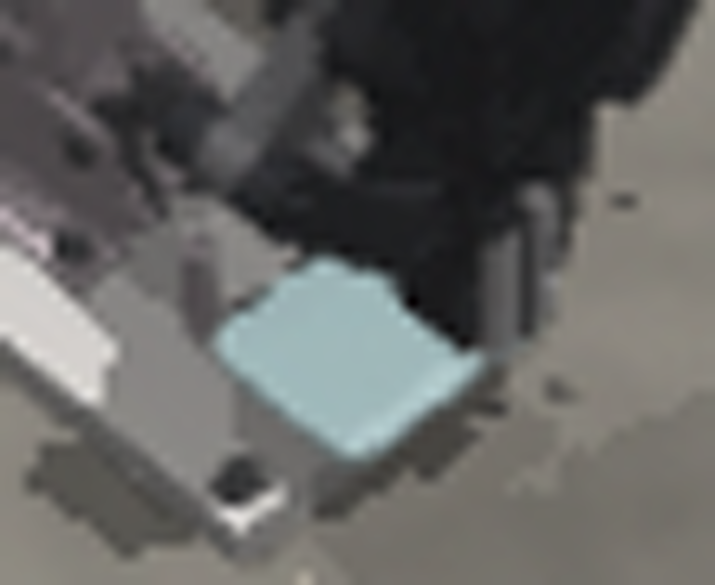

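Run:
```python
from h import *
s=status.get_state();T=s['position'];M=R.from_rotvec(s['eef_rot']).as_matrix()
P=cams.camera_params('side');Q=cams.camera_params('scene')
for n,X in dict(tcp=T,front=T+M@[.011,0,0],back=T+M@[-.011,0,0],up=T+M@[-.011,-.03,0],zr=T+M@[0,0,.009],zl=T+M@[0,0,-.009]).items():
    a=(proj(P,X)-[280,200])*11+5;b=(proj(Q,X)-[290,190])*13+6;print(n,a.round(),b.round())
O=np.array([.5965,-.080]);ex=np.array([-.0497,.9988]);ey=np.array([-ex[1],ex[0]])
for n,(x,y) in dict(o1=(.064,.02),o2=(.064,-.02)).items():
    X=np.r_[O+x*ex+y*ey,.03];print(n,((proj(P,X)-[280,200])*11+5).round(),((proj(Q,X)-[290,190])*13+6).round())
```

```text
tcp [309. 529.] [461. 452.]
front [339. 495.] [415. 417.]
back [278. 564.] [507. 487.]
up [279. 436.] [509. 382.]
zr [266. 513.] [425. 482.]
zl [352. 546.] [496. 423.]
o1 [438. 463.] [495. 294.]
o2 [246. 390.] [334. 425.]
```

Run:
```python
from h import *
s=status.get_state();print(s['position'])
P=cams.camera_params('side');Q=cams.camera_params('scene')
for a,b in [((278,393),(500,362)),((278,395),(515,350)),((310,402),(535,330)),((250,385),(495,362))]:
    print(tri(P,(280+(a[0]-5)/11,200+(a[1]-5)/11),Q,(290+(b[0]-6)/13,190+(b[1]-6)/13)))
c=cams.camera('side'); print(c.shape)
crop(c,270,170,350,260,8,'d5.png');crop(cams.camera('scene'),300,170,360,230,10,'s5.png')
```

```text
[ 0.5928411  -0.00480765  0.01384322]
(array([0.59407639, 0.00514157, 0.05132472]), np.float64(0.0019127465332241177))
(array([0.59223488, 0.00713074, 0.05378431]), np.float64(0.0005028068809338148))
(array([0.58655199, 0.00594806, 0.05367739]), np.float64(0.001112943536802233))
(array([0.59728702, 0.00776399, 0.05470203]), np.float64(0.000546966982033063))
(400, 640, 3)
```

View pics/d5.png

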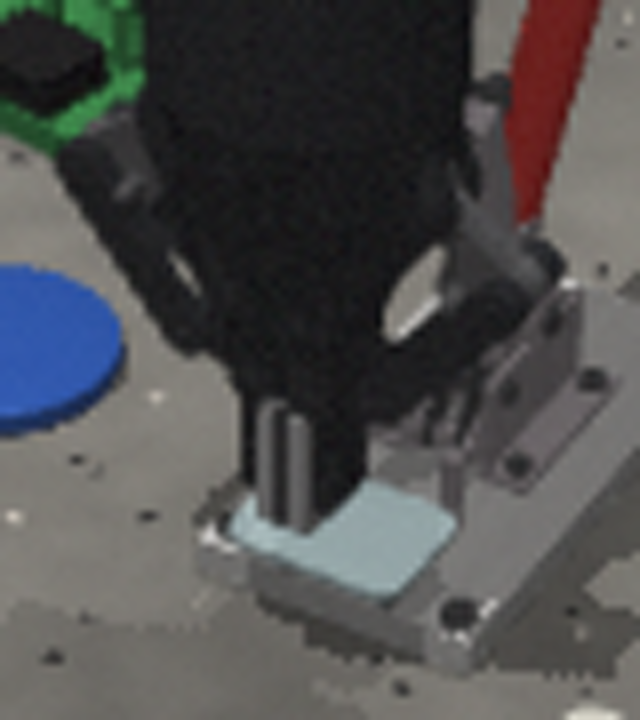

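View pics/s5.png

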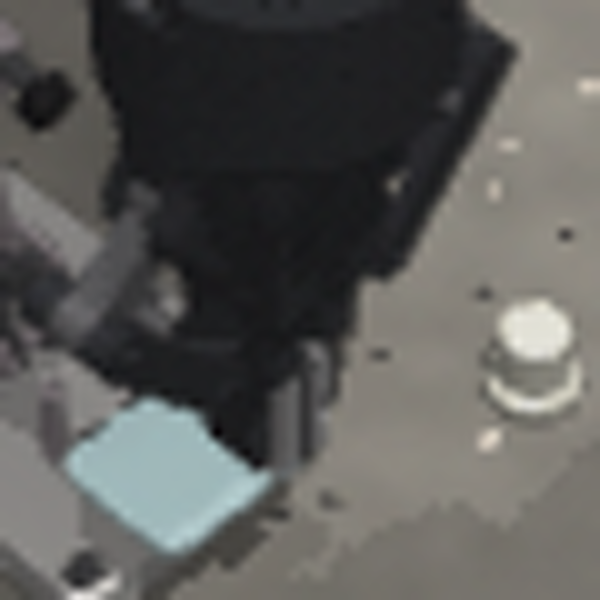

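Run:
```python
from h import *
s=status.get_state();T=s['position'];M=R.from_rotvec(s['eef_rot']).as_matrix()
W=cams.camera_params('wrist'); im=cams.camera('wrist')
print('cam tool',M.T@(W['origin']-T))
for dy in (0,-.02,-.03,-.04,-.05,-.06):
    print(dy,proj(W,T+M@[-.011,dy,.009]).round(1),proj(W,T+M@[-.011,dy,-.009]).round(1))
crop(im,220,180,420,300,4,'w5.png')
```

```text
cam tool [-0.08145401 -0.17975674  0.00018499]
0 [336.5 215.8] [310.5 215.8]
-0.02 [337.9 227.5] [309.1 227.5]
-0.03 [338.7 234.4] [308.3 234.4]
-0.04 [339.7 242.1] [307.3 242.1]
-0.05 [340.7 250.8] [306.2 250.8]
-0.06 [341.9 260.6] [305.  260.7]
```

View pics/w5.png

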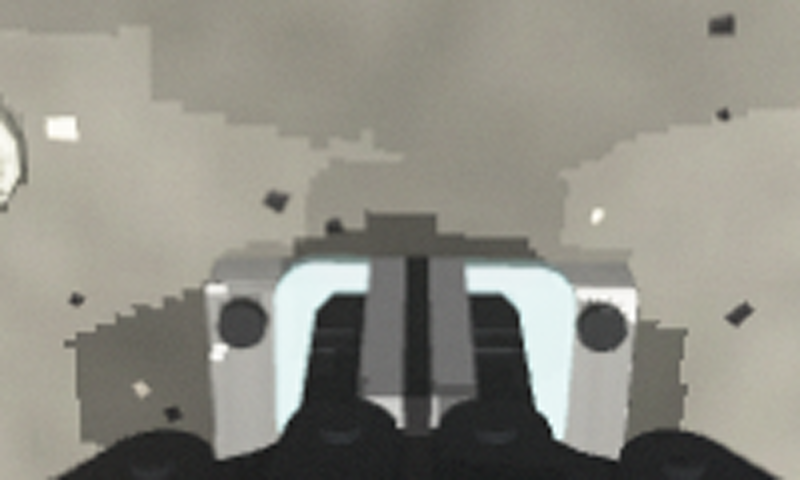

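Emit:
play_rows:
  rows:
    - [[0,0,0],[-0.026,0,0],0]
    - [[0,0,0],[-0.026,0,0],0]
    - [[0,0,0],[-0.026,0.015,0],0]
    - [[0,0,0],[-0.026,0.025,0],0]
    - [[0,0,0],[-0.026,0.03,0],0]
    - [[0,0,0],[-0.026,0.036,0],0]
    - [[0,0,0],[-0.026,0.036,0],0]
    - [[0,0,0],[-0.026,0.036,0],0]

```text
t: 5.62
position: [0.5914, 0.0209, -0.0225]
eef_rot: [-1.233, 1.173, -1.173]
ft_force: [0.4, 0.1, 0.0]
finger_gap: 0.0001
```

Run:
```python
from h import *
s=status.get_state();print(s['position'],s['ft_force'])
crop(cams.camera('side'),270,170,350,260,8,'d6.png');crop(cams.camera('scene'),290,180,350,240,10,'s6.png')
```

```text
[ 0.59137619  0.02094207 -0.02245773] [0.4367512  0.14943506 0.03376919]
```

View pics/d6.png

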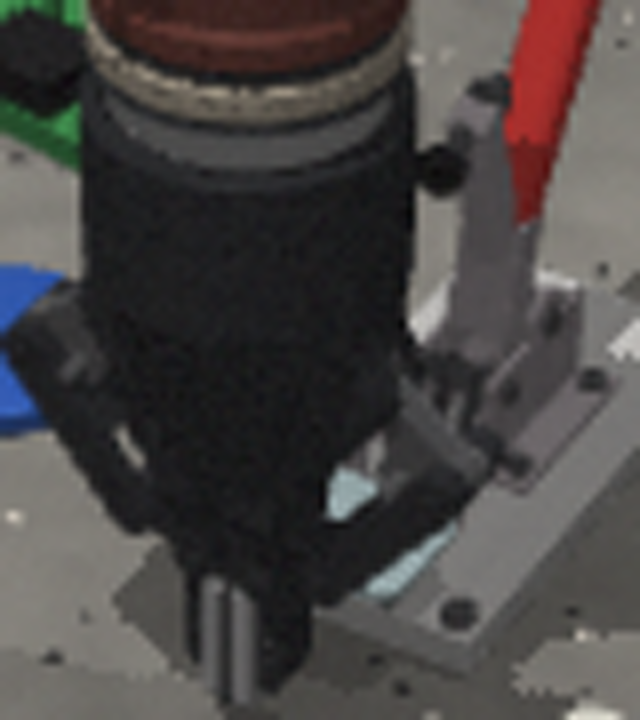

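View pics/s6.png

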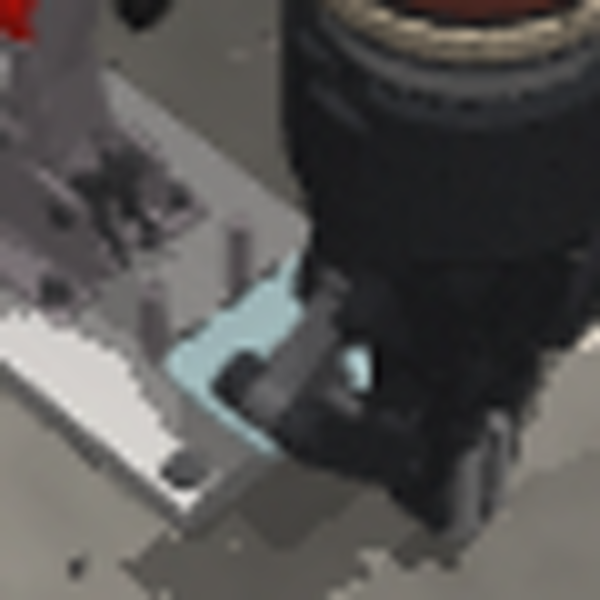

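Run:
```python
from h import *
P=cams.camera_params('side');Q=cams.camera_params('scene')
for a,b in [((205,692),(490,515)),((240,703),(515,470)),((222,697),(500,495)),((300,660),(440,530))]:
    print(a,tri(P,(270+(a[0]-3.5)/8,170+(a[1]-3.5)/8),Q,(290+(b[0]-4.5)/10,180+(b[1]-4.5)/10)))
```

```text
(205, 692) (array([0.59174967, 0.03839419, 0.02677066]), np.float64(0.004336986329463112))
(240, 703) (array([0.58136855, 0.0365402 , 0.02897494]), np.float64(0.008217903378535694))
(222, 697) (array([0.58706243, 0.03712437, 0.0273358 ]), np.float64(0.005921873720246665))
(300, 660) (array([0.5882107 , 0.01475872, 0.01087722]), np.float64(0.016497641092089104))
```

Run:
```python
from h import *
P=cams.camera_params('side');Q=cams.camera_params('scene')
def ony(p,uv,y):
    o,d=ray(p,uv); return o+d*(y-o[1])/d[1]
for a in [(205,692),(240,703),(222,697)]: print(ony(P,(270+(a[0]-3.5)/8,170+(a[1]-3.5)/8),.032))
for b in [(490,515),(465,530),(450,540)]: print(ony(Q,(290+(b[0]-4.5)/10,180+(b[1]-4.5)/10),.032))
W=cams.camera_params('wrist')
crop(cams.camera('wrist'),220,180,420,300,4,'w6.png')
```

```text
[0.59789459 0.032      0.01670871]
[0.58768429 0.032      0.01821441]
[0.59292143 0.032      0.01755368]
[0.58612055 0.032      0.01860093]
[0.5939637  0.032      0.02027627]
[0.59862219 0.032      0.02088523]
```

View pics/w6.png

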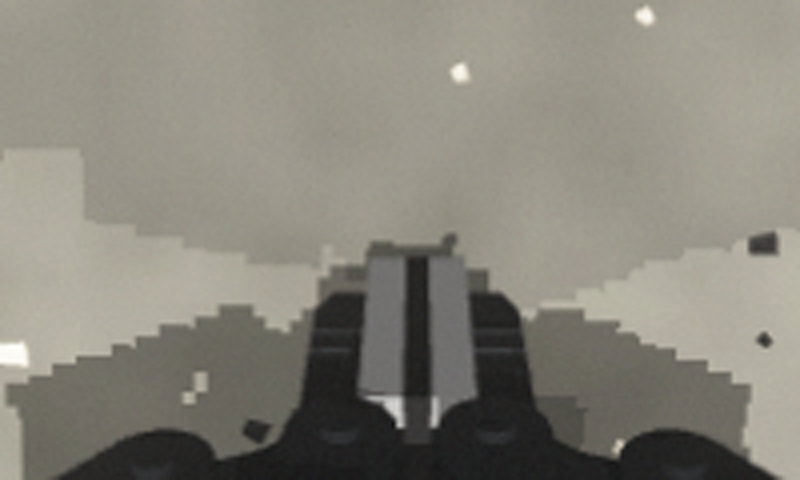

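Emit:
play_rows:
  rows:
    - [[0,0,0],[0.005,0.002,0],0]
    - [[0,0,0],[0.01,0.002,0],0]
    - [[0,0,0],[0.012,0.002,0],0]
    - [[0,0,0],[0.013,0.002,0],0]
    - [[0,0,0],[0.014,0.002,0],0]
    - [[0,0,0],[0.015,0.002,0],0]
    - [[0,0,0],[0.016,0.002,0],0]
    - [[0,0,0],[0.017,0.002,0],0]
    - [[0,0,0],[0.018,0.002,0],0]
    - [[0,0,0],[0.019,0.002,0],0]
    - [[0,0,0],[0.02,0.002,0],0]
    - [[0,0,0],[0.021,0.002,0],0]
    - [[0,0,0],[0.022,0.002,0],0]
    - [[0,0,0],[0.022,0.002,0],0]

```text
t: 6.93
position: [0.5927, -0.0011, -0.0242]
eef_rot: [-1.232, 1.173, -1.173]
ft_force: [0.5, 0.2, -1.1]
finger_gap: -0.0002
```

Run:
```python
from h import *
s=status.get_state();print(s['position'],s['ft_force'])
crop(cams.camera('side'),270,170,350,260,8,'d7.png');crop(cams.camera('scene'),290,180,350,240,10,'s7.png')
crop(cams.camera('wrist'),220,180,420,300,4,'w7.png')
```

```text
[ 0.592668   -0.00114351 -0.02416935] [ 0.46894339  0.23707765 -1.06460772]
```

View pics/s7.png

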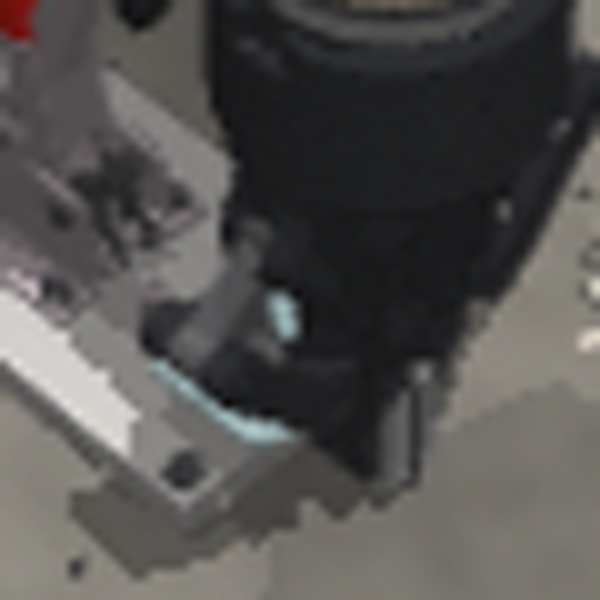

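View pics/w7.png

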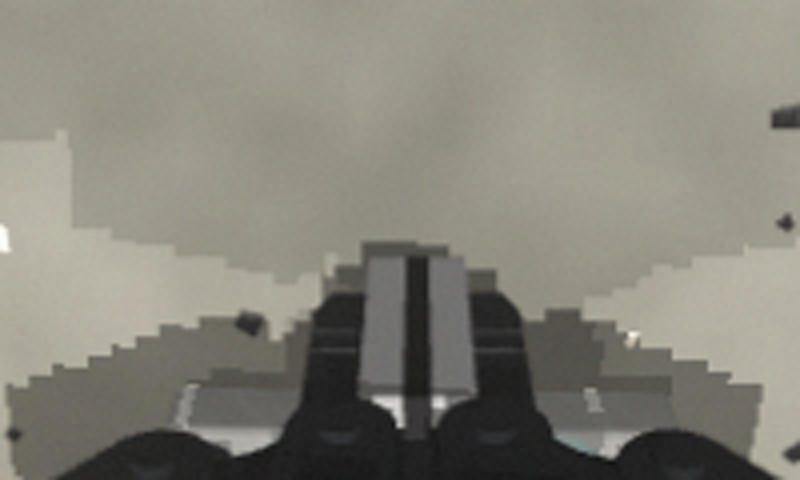

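Emit:
play_rows:
  rows:
    - [[0,0,0],[0.001,0,0],0]
    - [[0,0,0],[0.002,0,0],0]
    - [[0,0,0],[0.002,0,0],0]

```text
t: 7.33
position: [0.5928, -0.0031, -0.0242]
eef_rot: [-1.232, 1.173, -1.173]
ft_force: [-0.6, 0.5, -0.4]
finger_gap: 0.0
```

Emit:
play_rows:
  rows:
    - [[0,0,0],[0.0005,0,0],0]
    - [[0,0,0],[0.001,0,0],0]
    - [[0,0,0],[0.001,0,0],0]

```text
t: 7.58
position: [0.5928, -0.0039, -0.0242]
eef_rot: [-1.232, 1.173, -1.173]
ft_force: [0.1, -0.6, 0.6]
finger_gap: 0.0002
```

Emit:
play_rows:
  rows:
    - [[0,0,0],[0.0005,0,0],0]
    - [[0,0,0],[0.001,0,0],0]
    - [[0,0,0],[0.001,0,0],0]

```text
t: 7.83
position: [0.5928, -0.0049, -0.0242]
eef_rot: [-1.232, 1.173, -1.173]
ft_force: [-0.5, 1.1, 0.3]
finger_gap: -0.0001
```

Emit:
play_rows:
  rows:
    - [[0,0,0],[0.0005,0,0],0]
    - [[0,0,0],[0.001,0,0],0]
    - [[0,0,0],[0.001,0,0],0]

```text
t: 8.08
position: [0.5929, -0.0059, -0.0241]
eef_rot: [-1.232, 1.173, -1.173]
ft_force: [-1.1, 0.5, 0.2]
finger_gap: -0.0001
```

Run:
```python
from h import *
P=cams.camera_params('side');Q=cams.camera_params('scene')
f=[]
for i in range(4):
    im=cams.camera('side'); f.append(status.get_state()['ft_force'])
print(np.array(f).round(2))
crop(im,270,190,350,270,8,'d8.png');crop(cams.camera('scene'),280,180,340,240,10,'s8.png')
```

```text
[[-0.87 -0.04  0.09]
 [-0.36  0.11  0.27]
 [-0.34  0.58 -0.91]
 [ 0.03 -0.06 -0.56]]
```

View pics/d8.png

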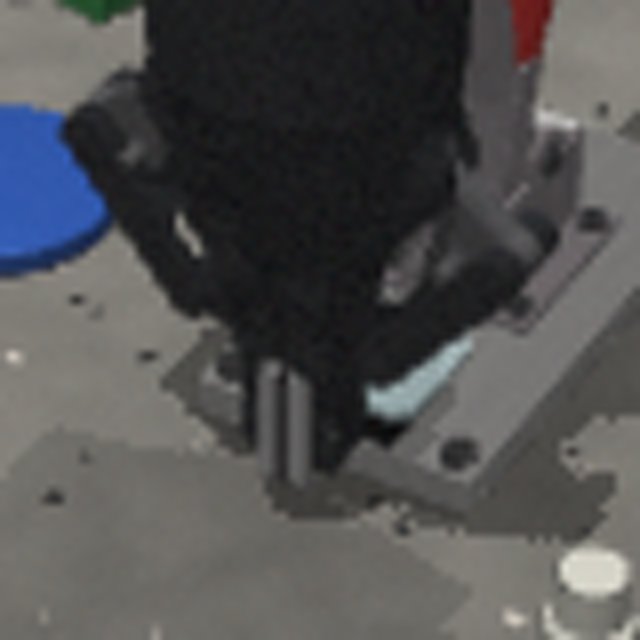

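View pics/s8.png

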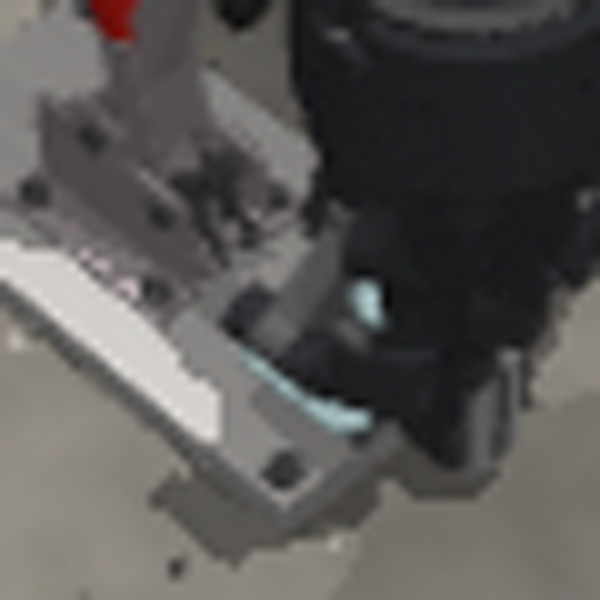

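Emit:
play_rows:
  rows:
    - [[0,0,0],[0.0005,0,0],0]
    - [[0,0,0],[0.001,0,0],0]
    - [[0,0,0],[0.001,0,0],0]

```text
t: 8.58
position: [0.5931, -0.0066, -0.0241]
eef_rot: [-1.232, 1.173, -1.173]
ft_force: [0.6, -0.4, -0.4]
finger_gap: -0.0001
```

Emit:
play_rows:
  rows:
    - [[0,0,0],[0.0005,0,0],0]
    - [[0,0,0],[0.001,0,0],0]
    - [[0,0,0],[0.001,0,0],0]

```text
t: 8.83
position: [0.5932, -0.0067, -0.0241]
eef_rot: [-1.231, 1.172, -1.171]
ft_force: [0.3, 1.8, -0.5]
finger_gap: -0.0003
```

Emit:
play_rows:
  rows:
    - [[0,0,0],[0.0005,0,0],0]
    - [[0,0,0],[0.001,0,0],0]
    - [[0,0,0],[0.001,0,0],0]

```text
t: 9.08
position: [0.5932, -0.0069, -0.024]
eef_rot: [-1.231, 1.172, -1.17]
ft_force: [1.0, 4.5, 0.5]
finger_gap: -0.0001
```

Emit:
play_rows:
  rows:
    - [[0,0,0],[0.001,0,0],0]
    - [[0,0,0],[0.001,0,0],0]
    - [[0,0,0],[0.001,0,0],0]

```text
t: 9.33
position: [0.5932, -0.0069, -0.024]
eef_rot: [-1.23, 1.172, -1.169]
ft_force: [-0.0, 6.1, -0.2]
finger_gap: 0.0001
```

Run:
```python
from h import *
f=[]
for i in range(4):
    im=cams.camera('side'); s=status.get_state();f.append(np.r_[s['ft_force'],s['wrist_torque']])
print(np.array(f).round(2),s['position'])
crop(im,270,190,350,270,8,'d9.png');crop(cams.camera('scene'),280,180,340,240,10,'s9.png')
```

```text
[[-0.16  5.94 -0.14  1.28 -0.02 -0.03]
 [ 1.04  6.14 -0.76  1.36 -0.03 -0.01]
 [-0.19  6.4   0.7   1.27 -0.05 -0.04]
 [ 0.05  6.26 -0.43  1.31  0.02 -0.01]] [ 0.59325572 -0.00688253 -0.02402547]
```

View pics/s9.png

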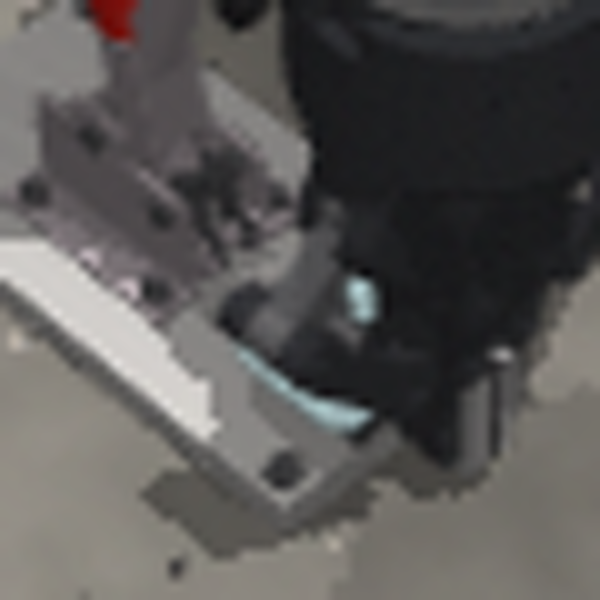

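Emit:
play_rows:
  rows:
    - [[0,0,0],[-0.002,0,0],0]
    - [[0,0,0],[-0.004,0,0],0]
    - [[0,0,0],[-0.01,0,0],0]
    - [[0,0,0],[-0.03,0,0],0]
    - [[0,0,0],[-0.03,-0.02,0],0]
    - [[0,0,0],[-0.03,-0.05,0],0]
    - [[0,0,0],[-0.03,-0.09,0],0]
    - [[0,0,0],[-0.03,-0.13,0],0]
    - [[0,0,0],[-0.03,-0.17,0],0]
    - [[0,0,0],[-0.03,-0.17,0],0]
    - [[0,0,0],[-0.03,-0.17,0],0]
    - [[0,0,0],[-0.03,-0.17,0],0]

```text
t: 10.58
position: [0.5908, 0.0187, 0.1454]
eef_rot: [-1.234, 1.174, -1.174]
ft_force: [0.1, 0.2, 1.1]
finger_gap: 0.0
```

Run:
```python
from h import *
s=status.get_state();print(s['position'],s['ft_force'])
np.save('wp.npy',cams.camera_params('wrist'),allow_pickle=True)
crop(cams.camera('wrist'),280,190,370,290,6,'w10.png')
crop(cams.camera('side'),280,190,360,260,8,'d10.png');crop(cams.camera('scene'),280,180,340,240,10,'s10.png')
```

```text
[0.59082162 0.01874716 0.14540229] [0.11630259 0.22268589 1.11502019]
```

View pics/w10.png

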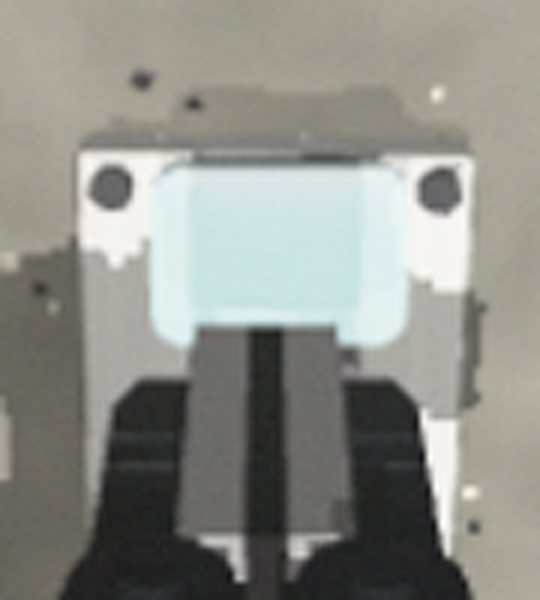

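View pics/d10.png

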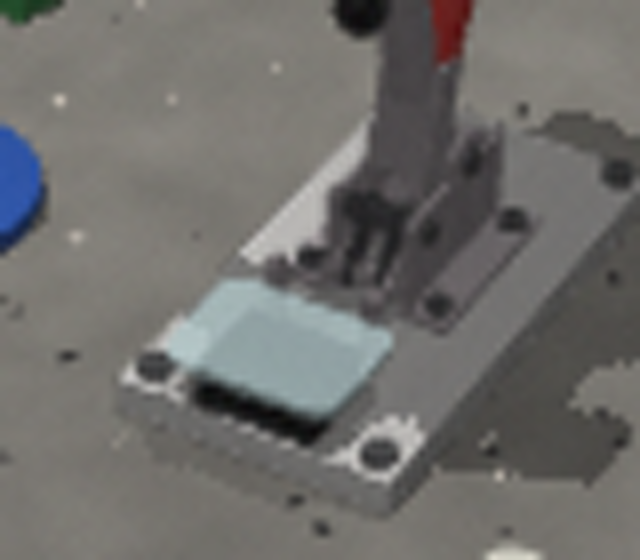

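View pics/s10.png

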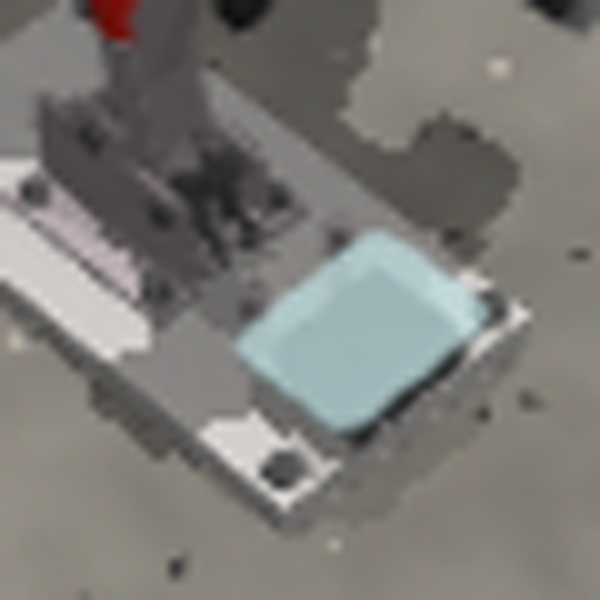

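Run:
```python
from h import *
P=np.load('wp.npy',allow_pickle=True).item()
w=lambda u,v:(280+(u+.5)/6-.5,190+(v+.5)/6-.5)
f=lambda q,z:onz(P,w(*q),z)[:2]
a,b=f((80,151),.012),f((475,156),.012)
o=(a+b)/2
t=np.radians(2.8+90);ex=np.array([np.cos(t),np.sin(t)]);ey=np.array([-ex[1],ex[0]])
O=o-.06*ex;print('origin',O,np.linalg.norm(a-b),np.degrees(np.arctan2(*(b-a)[::-1])))
for n,q,z in [('outer',(190,165),.03),('outer',(375,166),.03),('inL',(175,347),.03),('inR',(390,347),.03),('L',(149,260),.03),('R',(408,260),.03)]:
    p=f(q,z);print(n,p,((p-O)@ex).round(4),((p-O)@ey).round(4))
S=cams.camera_params('scene');D=cams.camera_params('side');O=np.array([.5968,-.0805])
for n,c,x0,y0,k,q in [('scene pin side',S,280,180,10,[(240,350),(370,232),(345,432),(487,305)]),('side',D,280,190,8,[(230,280),(392,345),(165,345),(320,418)])]:
    for u,v in q:
        p=onz(c,(x0+(u+.5)/k-.5,y0+(v+.5)/k-.5),.03)[:2];print(n,((p-O)@ex).round(4),((p-O)@ey).round(4))
```

```text
origin [ 0.59812171 -0.08170037] 0.07938004697810176 1.9847462873345956
outer [ 0.5782527  -0.01787265] 0.0647 0.0167
outer [ 0.61332812 -0.01638477] 0.0645 -0.0184
inL [ 0.57656644 -0.05664037] 0.0261 0.0203
inR [ 0.61894896 -0.05459418] 0.0261 -0.0221
L [ 0.57097334 -0.03803679] 0.0449 0.025
R [ 0.62106681 -0.0356178 ] 0.0449 -0.0252
scene pin side 0.0303 -0.0226
scene pin side 0.0271 0.0227
scene pin side 0.0637 -0.0225
scene pin side 0.0613 0.0259
side 0.0289 -0.0255
side 0.0308 0.0229
side 0.06 -0.0265
side 0.0648 0.0209
```

Emit:
play_rows:
  rows:
    - [[0,0,0],[0.03,0,0.001],0]
    - [[0,0,0],[0.06,0,0.001],0]
    - [[0,0,0],[0.09,0,0.001],0]
    - [[0,0,0],[0.12,0,0.001],0]
    - [[0,0,0],[0.129,0,0.001],0]
    - [[0,0,0],[0.129,0,0.001],0]
    - [[0,0,0],[0.129,0,0.001],0]
    - [[0,0,0],[0.129,0.015,0.001],0]
    - [[0,0,0],[0.129,0.03,0.001],0]
    - [[0,0,0],[0.129,0.03,0.001],0]
    - [[0,0,0],[0.129,0.03,0.001],0]

```text
t: 11.65
position: [0.5983, -0.1057, 0.1151]
eef_rot: [-1.234, 1.172, -1.167]
ft_force: [0.3, 0.3, 0.5]
finger_gap: -0.0002
```

Run:
```python
from h import *
s=status.get_state();print(s['position'],s['ft_force'])
crop(cams.camera('side'),250,80,410,240,4,'d11.png');crop(cams.camera('scene'),240,100,370,230,5,'s11.png')
cv2.imwrite('pics/w11.png',cams.camera('wrist')[:,:,::-1])
```

```text
[ 0.59832102 -0.10573777  0.11511957] [0.30042804 0.31265054 0.47366952]
```

View pics/d11.png

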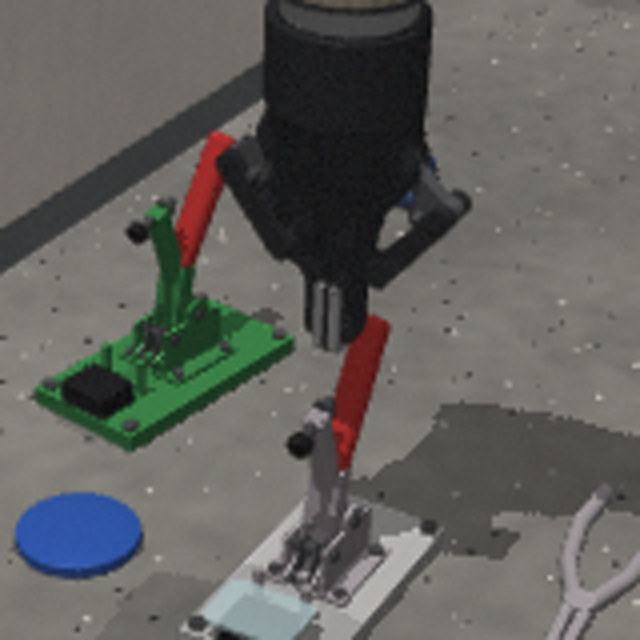

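View pics/s11.png

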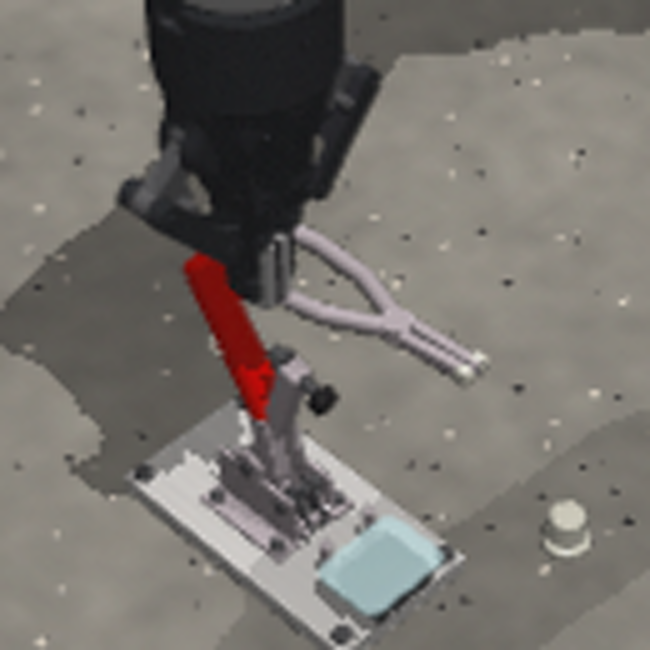

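View pics/w11.png

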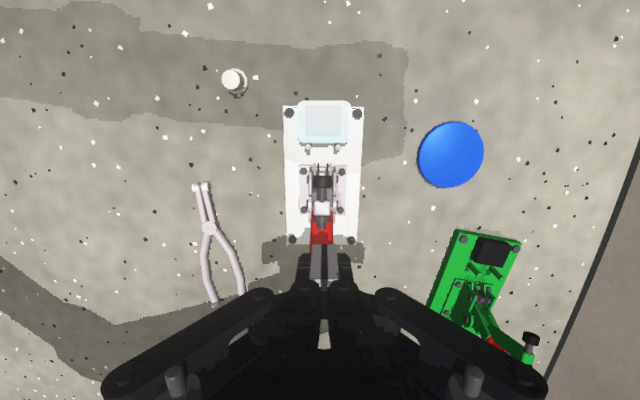

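Run:
```python
from h import *
P=cams.camera_params('side');Q=cams.camera_params('scene')
print('green handle end',tri(P,(303.5,115.5),Q,(180,162)))
o=(250,80);print('green now',tri(P,(250+220/4,80+138/4),Q,(180,162)))
print('red end',tri(P,(250+378/4,80+325/4),Q,(240+203/5,100+262/5)))
print('R link',tri(P,(250+228/4,80+155/4),Q,(240+130/5,100+192/5)))
print('tip',tri(P,(250+333/4,80+349/4),Q,(240+270/5,100+303/5)))
```

```text
green handle end (array([ 0.77433484, -0.26500182,  0.14631325]), np.float64(0.0006028072325769422))
green now (array([ 0.77323068, -0.26760448,  0.14636464]), np.float64(0.004555958242606584))
red end (array([ 0.59587305, -0.14522984,  0.14240984]), np.float64(0.000833826742502385))
R link (array([ 0.65740795, -0.1040953 ,  0.24271185]), np.float64(0.010283961440122944))
tip (array([ 0.5962364 , -0.0996964 ,  0.15134061]), np.float64(0.0013949618102968497))
```

Emit:
play_rows:
  rows:
    - [[0,0,0],[0,0.01,0],0]
    - [[0,0,0],[0,0.02,0],0]
    - [[0,0,0],[0.005,0.022,0],0]
    - [[0,0,0],[0.01,0.022,0],0]
    - [[0,0,0],[0.016,0.022,0],0]
    - [[0,0,0],[0.022,0.025,0],0]
    - [[0,0,0],[0.028,0.028,0],0]
    - [[0,0,0],[0.034,0.031,0],0]
    - [[0,0,0],[0.04,0.034,0],0]
    - [[0,0,0],[0.04,0.034,0],0]
    - [[0,0,0],[0.04,0.034,0],0]

```text
t: 12.72
position: [0.6007, -0.1497, 0.0815]
eef_rot: [-1.232, 1.174, -1.174]
ft_force: [-0.5, 0.1, -0.5]
finger_gap: -0.0004
```

Run:
```python
from h import *
s=status.get_state();print(s['position'],s['ft_force'])
crop(cams.camera('side'),250,80,410,240,4,'d12.png');crop(cams.camera('scene'),240,100,370,230,5,'s12.png')
```

```text
[ 0.60068484 -0.14966985  0.08146772] [-0.51557825  0.06987523 -0.47505631]
```

View pics/d12.png

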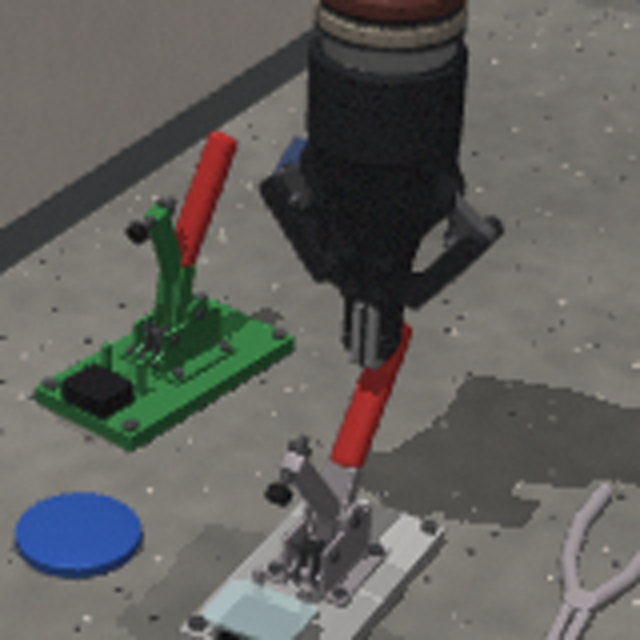

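View pics/s12.png

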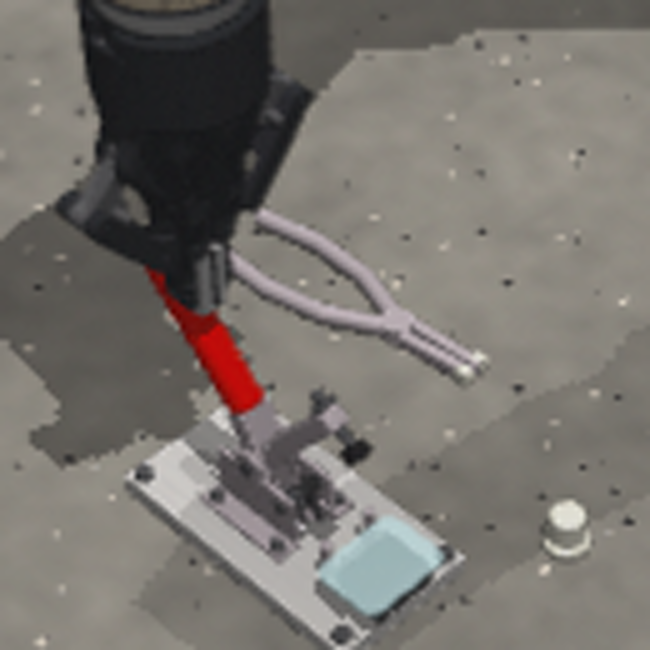

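Emit:
play_rows:
  rows:
    - [[0,0,0],[0.007,0.004,0],0]
    - [[0,0,0],[0.014,0.008,0],0]
    - [[0,0,0],[0.022,0.013,0],0]
    - [[0,0,0],[0.028,0.018,0],0]
    - [[0,0,0],[0.034,0.023,0],0]
    - [[0,0,0],[0.039,0.028,0],0]
    - [[0,0,0],[0.044,0.033,0],0]
    - [[0,0,0],[0.049,0.038,0],0]
    - [[0,0,0],[0.054,0.044,0],0]
    - [[0,0,0],[0.054,0.044,0],0]
    - [[0,0,0],[0.054,0.044,0],0]

```text
t: 13.73
position: [0.603, -0.202, 0.0373]
eef_rot: [-1.233, 1.174, -1.171]
ft_force: [-1.0, 0.9, 2.0]
finger_gap: 0.0004
```

Run:
```python
from h import *
s=status.get_state();print(s['position'],s['ft_force'])
crop(cams.camera('side'),250,80,410,240,4,'d13.png');crop(cams.camera('scene'),240,100,370,230,5,'s13.png')
```

```text
[ 0.60295125 -0.20196088  0.03728228] [-1.03199615  0.85895058  1.9675611 ]
```

View pics/d13.png

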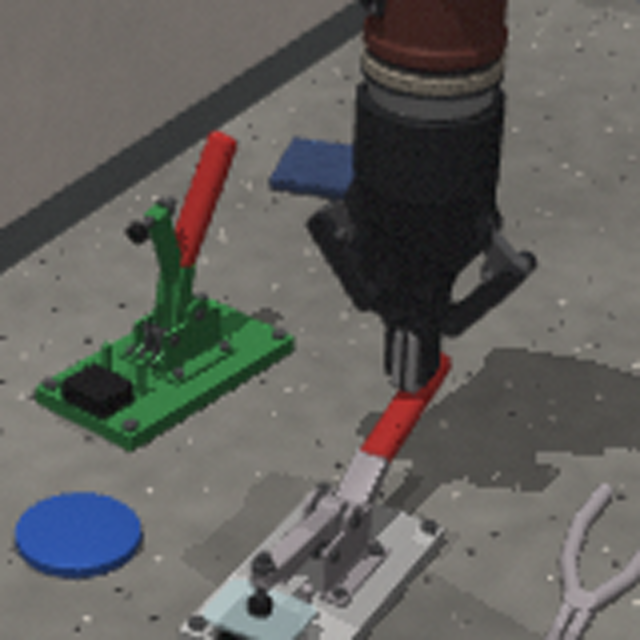

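View pics/s13.png

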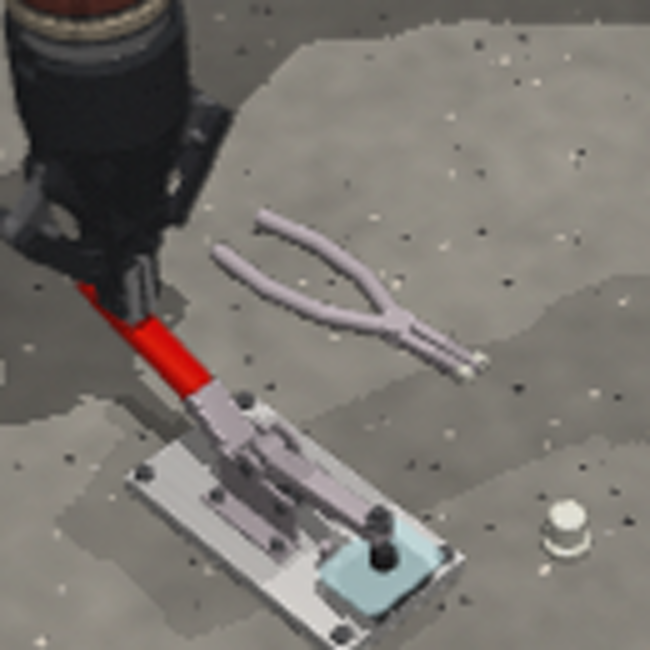

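Emit:
play_rows:
  rows:
    - [[0,0,0],[0.004,0.006,0],0]
    - [[0,0,0],[0.007,0.012,0],0]
    - [[0,0,0],[0.01,0.019,0],0]
    - [[0,0,0],[0.012,0.025,0],0]
    - [[0,0,0],[0.013,0.031,0],0]
    - [[0,0,0],[0.014,0.036,0],0]
    - [[0,0,0],[0.014,0.036,0],0]

```text
t: 14.42
position: [0.604, -0.2172, 0.0012]
eef_rot: [-1.233, 1.174, -1.173]
ft_force: [-2.5, -0.4, 6.4]
finger_gap: -0.0004
```

Run:
```python
from h import *
s=status.get_state();print(s['position'],s['ft_force'])
crop(cams.camera('side'),250,80,410,240,4,'d14.png');crop(cams.camera('scene'),240,100,370,230,5,'s14.png')
```

```text
[ 0.60401659 -0.21724072  0.00124044] [-2.50301072 -0.39517362  6.38569287]
```

View pics/d14.png

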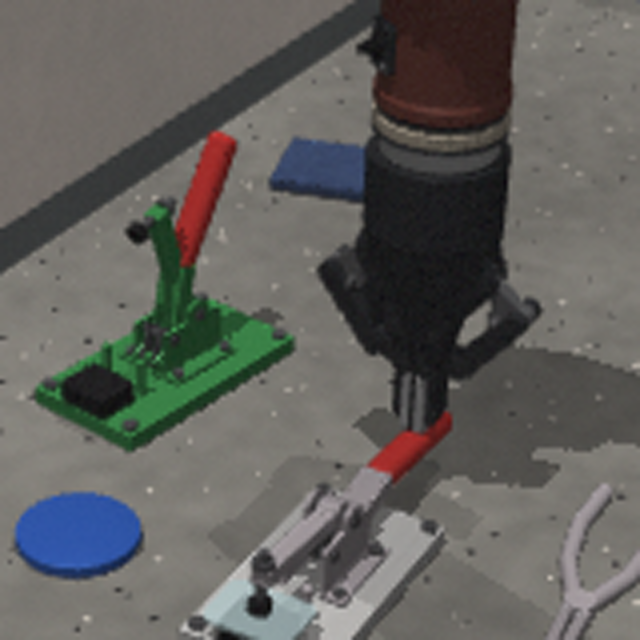

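View pics/s14.png

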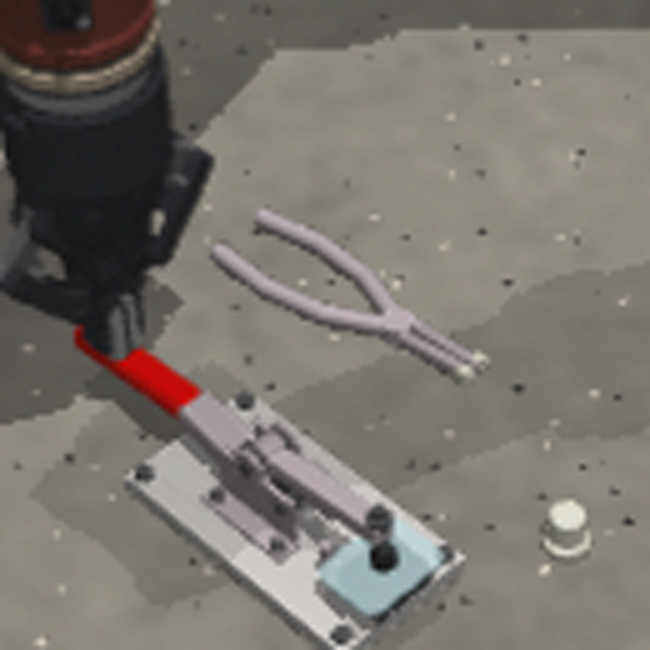

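Emit:
play_rows:
  rows:
    - [[0,0,0],[0,0.002,0],0]
    - [[0,0,0],[0,0.003,0],0]
    - [[0,0,0],[0,0.003,0],0]

```text
t: 14.77
position: [0.6041, -0.2173, -0.0002]
eef_rot: [-1.233, 1.173, -1.174]
ft_force: [-3.1, -1.0, 7.8]
finger_gap: -0.0001
```

Emit:
play_rows:
  rows:
    - [[0,0,0],[0,0.002,0],0]
    - [[0,0,0],[0,0.003,0],0]
    - [[0,0,0],[0,0.003,0],0]

```text
t: 15.02
position: [0.6042, -0.2173, -0.0027]
eef_rot: [-1.233, 1.172, -1.174]
ft_force: [-4.3, -0.4, 9.2]
finger_gap: 0.0002
```

Emit:
play_rows:
  rows:
    - [[0,0,0],[0,0.002,0],0]
    - [[0,0,0],[0,0.003,0],0]
    - [[0,0,0],[0,0.003,0],0]

```text
t: 15.27
position: [0.6042, -0.2172, -0.0054]
eef_rot: [-1.233, 1.172, -1.174]
ft_force: [-4.3, 0.4, 11.2]
finger_gap: -0.0003
```

Emit:
play_rows:
  rows:
    - [[0,0,0],[0,0.002,0],0]
    - [[0,0,0],[0,0.003,0],0]
    - [[0,0,0],[0,0.003,0],0]

```text
t: 15.52
position: [0.6042, -0.217, -0.008]
eef_rot: [-1.233, 1.172, -1.174]
ft_force: [-4.8, -0.3, 13.0]
finger_gap: -0.0
```

Run:
```python
from h import *
s=status.get_state();print(s['position'],s['ft_force'])
crop(cams.camera('side'),290,140,390,250,6,'d15.png');crop(cams.camera('scene'),240,140,350,240,6,'s15.png')
```

```text
[ 0.60424773 -0.21699715 -0.00798596] [-4.77939413 -0.33834769 12.97947545]
```

View pics/d15.png

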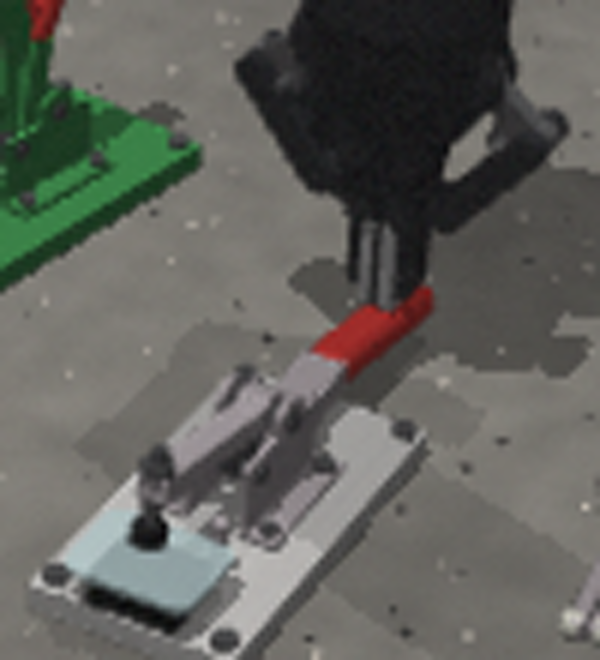

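View pics/s15.png

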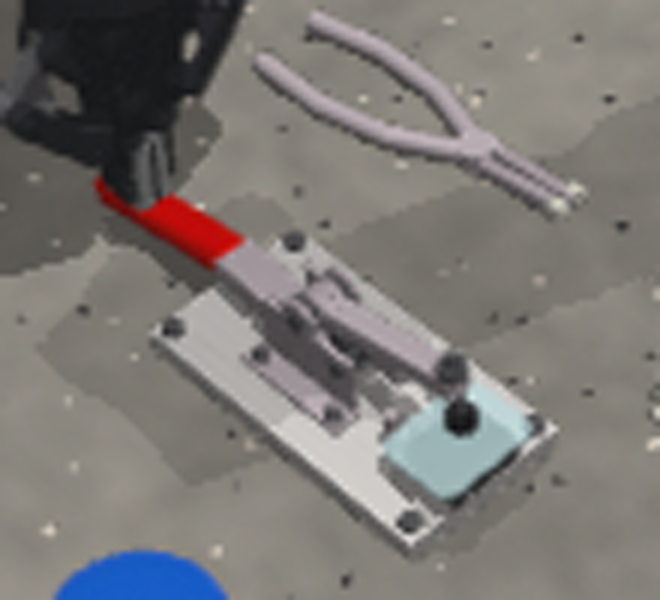

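Run:
```python
from h import *
P=cams.camera_params('side');Q=cams.camera_params('scene')
d=lambda u,v:(290+(u+.5)/6-.5,140+(v+.5)/6-.5)
s=lambda u,v:(240+(u+.5)/6-.5,140+(v+.5)/6-.5)
print('end',tri(P,d(431,298),Q,s(97,186)))
print('red inner right',tri(P,d(348,375),Q,s(242,243)))
print('red inner right top',tri(P,d(348,360),Q,s(242,240)))
print('red inner left top',tri(P,d(313,350),Q,s(213,258)))
print('tip R',tri(P,d(385,308),Q,s(160,203)))
```

```text
end (array([ 0.60154515, -0.2478649 ,  0.01101098]), np.float64(0.0030929293718886123))
red inner right (array([ 0.59090561, -0.16368556,  0.0317584 ]), np.float64(0.0021562193651032016))
red inner right top (array([ 0.59181537, -0.16269635,  0.03723346]), np.float64(0.0009558489951432294))
red inner left top (array([ 0.60625736, -0.16313691,  0.03627612]), np.float64(0.00019514150375813926))
tip R (array([ 0.5998421 , -0.20535023,  0.03196949]), np.float64(0.0020917322692887543))
```

Emit:
play_rows:
  rows:
    - [[0,0,0],[0,-0.003,0],0]
    - [[0,0,0],[0,-0.006,0],0]
    - [[0,0,0],[0,-0.009,0],0]
    - [[0,0,0],[0,-0.012,0],0]
    - [[0,0,0],[0,-0.018,0],0]
    - [[0,0,0],[0,-0.03,0],0]
    - [[0,0,0],[0,-0.06,0],0]
    - [[0,0,0],[0,-0.09,0],0]
    - [[0,0,0],[0,-0.09,0],0]
    - [[0,0,0],[0,-0.09,0],0]

```text
t: 16.45
position: [0.6065, -0.2165, 0.0827]
eef_rot: [-1.229, 1.168, -1.176]
ft_force: [0.3, 0.1, -0.2]
finger_gap: -0.0
```

Run:
```python
from h import *
s=status.get_state();print(s['position'],s['ft_force'])
crop(cams.camera('side'),290,140,390,250,6,'d16.png');crop(cams.camera('scene'),240,140,350,240,6,'s16.png')
np.save('wp.npy',cams.camera_params('wrist'),allow_pickle=True)
cv2.imwrite('pics/w16.png',cams.camera('wrist')[:,:,::-1])
```

```text
[ 0.60650224 -0.21652515  0.0826602 ] [ 0.2614001   0.08779643 -0.20827675]
```

View pics/d16.png

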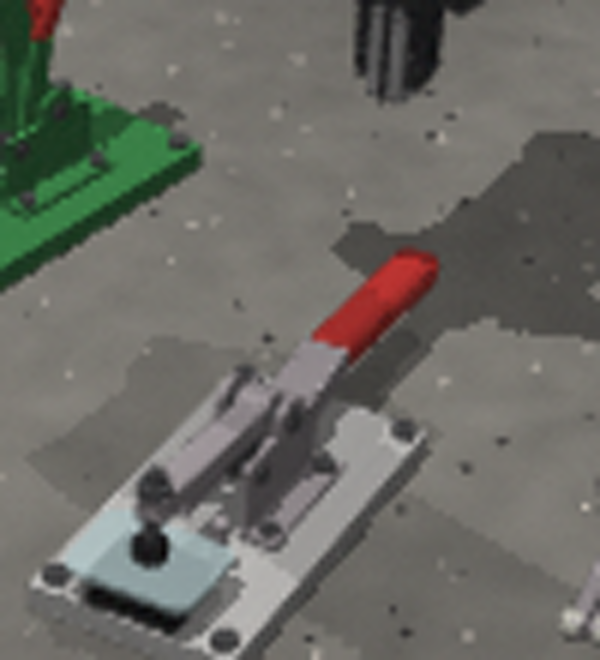

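View pics/s16.png

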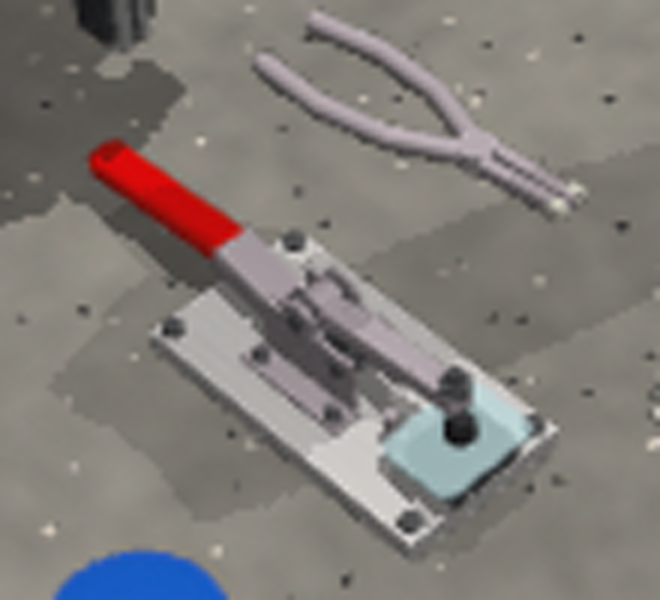

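View pics/w16.png

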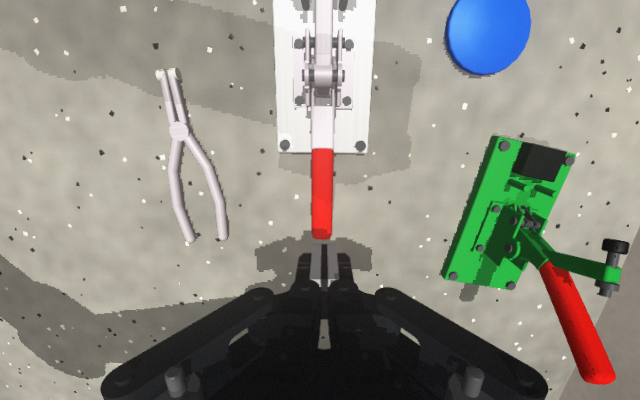

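Run:
```python
from h import *
P=cams.camera_params('side');Q=cams.camera_params('scene')
d=lambda u,v:(290+(u+.5)/6-.5,140+(v+.5)/6-.5)
s=lambda u,v:(240+(u+.5)/6-.5,140+(v+.5)/6-.5)
print('end c',tri(P,d(420,262),Q,s(106,155)))
print('end tl',tri(P,d(400,252),Q,s(92,158)))
print('end tr',tri(P,d(437,262),Q,s(120,142)))
print('inner R',tri(P,d(348,352),Q,s(242,232)))
print('inner L',tri(P,d(313,340),Q,s(213,253)))
for z in (.03,.037,.052): 
    X=[.6049,-.2453,z];print(z,((proj(P,X)-[290,140])*6+2.5).round(),((proj(Q,X)-[240,140])*6+2.5).round())
```

```text
end c (array([ 0.60155385, -0.23731386,  0.03528165]), np.float64(6.724209214301974e-05))
end tl (array([ 0.60913477, -0.23593735,  0.03866821]), np.float64(0.0018257815083861408))
end tr (array([ 0.59427714, -0.23691177,  0.03816563]), np.float64(4.626739080759233e-05))
inner R (array([ 0.59161341, -0.16236577,  0.04146961]), np.float64(0.00015985791079951492))
inner L (array([ 0.60650608, -0.16255589,  0.04055698]), np.float64(0.0007494198179868863))
0.03 [421. 261.] [ 89. 158.]
0.037 [422. 246.] [ 87. 146.]
0.052 [425. 213.] [ 83. 120.]
```

Run:
```python
from h import *
D=cams.camera_params('side');S=cams.camera_params('scene');O=np.array([.5968,-.0805])
t=np.radians(92.8);ex=np.array([np.cos(t),np.sin(t)]);ey=np.array([-ex[1],ex[0]])
for c,x0,y0,q in [(D,290,140,[(62,560),(185,610),(235,550)]),(S,240,140,[(383,457),(447,503),(535,415)])]:
    for u,v in q:
        p=onz(c,(x0+(u+.5)/6-.5,y0+(v+.5)/6-.5),.03)[:2];print(((p-O)@ex).round(4),((p-O)@ey).round(4))
print(status.get_state()['ft_force'])
ticket.job_done()
```

```text
0.0609 -0.0266
0.0624 0.0215
0.0265 0.021
0.0326 -0.0252
0.065 -0.0238
0.0595 0.0294
[0.66786515 0.22139544 0.67050197]
the job is handed in; nothing more can be done
```

The lens is seated against both pins and the clamp is locked on it, as far as I can tell from the cameras and forces. The job was handed in at about 16.5 s; it reports no verdict.

**Lens:** I pushed it along the support until the force held at about 6 N. The wrist view then put its centre at jig x about 45 mm, within about 1 mm sideways and square. In the side view it looked unchanged after clamping.

**Clamp:** I pushed the handle down past its dead point, then lifted the finger clear. Released, the handle lies about level, its top 41 mm high at the inner end and 38 mm at the free end. That matches the locked position, and the foot stands on the lens. I could not read the handle angle or the foot force directly.

**Checks that disagreed or went wrong:**
- **Fingertip height:** the real fingertip sits about 40 mm above the reported TCP in all three cameras. My first push therefore passed over the lens without touching it. I corrected for this in every later move.
- **Overpressing the handle:** I pressed on after it was most likely already on its stop, reaching about 13 N. It sprang back to the locked position when released.
- **Coarse lens corners:** the last corner measurements from the scene and side views scatter by several mm, so the wrist view is the better evidence.

The blank, block, pliers and green jig were not touched.

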